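# Stow the collet holder and hang its bin on the louvered rail

### The job

Put the stepped brass collet holder into the empty lipped bin standing on the bench. Then lift that bin, collet holder inside, under the lamp bar and over the louvered rail, into the free place above the brass card holder, and lower it so that its lip catches fully on the rail and it hangs there on its own. Do not knock the lamp bar, and leave the bins that already hang and everything else on the bench where they are.

Things in the scene. Friction and masses are not known exactly. Their poses are not given: they have to be found in the camera images.
- bin_c (a point): centre (half-way up, 30 mm over its underside) of the loose, empty grey plastic bin on the bench: an open-topped box 60 mm wide (along y), 90 mm deep (along x), 60 mm tall, walls and floor 3 mm; about 0.12 kg. z is up out of its mouth, x points to the side with the hooked lip. At the start the lip points away from the robot (+x) to within 0.4 rad
- bin_lip (a point): roof of the slot in the bin's lip, 50 mm along x and 27 mm up from the bin's centre; axes as the bin's. The lip is a hook along the whole +x rim: a 3 mm flange runs 13 mm outward and ends in a 3 mm flap hanging 12 mm below it; the slot between wall and flap is 10 mm wide, open below. This point seats on the rail's top edge
- collet_c (a point): centre (half-way up, 23 mm over the bench) of the upright brass collet holder: solid turned part, 30 mm diameter from its foot to 34 mm up, stepping in to a narrow nose 16 to 25 mm across, 46 mm tall in all; about 0.2 kg. It may stand or lie in the bin
- place (a point): middle of the free place on the rail, on its top edge, mid-thickness, 265 mm over the bench. y runs along the rail, z up, x to the far side; bins hang on the -x side, lip pointing +x. Three places 120 mm apart; two hold bins, any one may be free. A brass card holder 50 mm wide, 33 mm high marks it, on the rack's foot 87 to 92 mm in front of the rail
- rack: the fixed rack; origin on the bench below the rail's middle, axes as the place's. Rail: upright steel strip 5 mm thick, 400 mm long, 85 mm deep, top at 265 mm. Posts at 205 mm either side, 325 mm high. Foot 10 mm thick, from 105 mm in front of the rail to 45 mm behind. A hung bin has 5 mm of play across the rail and leans up to 5 degrees, its lower edge against the strip
- lamp: underside middle of the aluminium lamp bar fixed on the rack, 420 mm long (along y), 40 mm in x, 22 mm in z: 20 to 60 mm in front of the rail, underside 50 mm above the rail's top. An upright gripper does not fit past it with the bin over the rail: lean the gripper back toward the robot 30 to 45 degrees, holding the bin level by its two side walls
- hung_a_c (a point): centre of a bin of the same shape and size already hanging on the rail (60 mm wide (along y), 90 mm deep (along x), 60 mm tall, walls and floor 3 mm); it is loose and holds steel pins
- hung_b_c (a point): the same for the other hanging bin, which holds brass rings
- cone_c (a point): centre of the loose hardwood polishing cone, 48 mm across at the foot, 88 mm tall, standing upright; leave alone
- sleeve_c (a point): centre of the loose plain brass ring, 34 mm across, 20 mm tall, open through the middle; leave alone
- dish_c (a point): centre of the loose cream porcelain dish of steel beads, 84 mm across, 26 mm tall; leave alone
- rouge_c (a point): centre of the loose square aluminium rouge block, 55 by 55 by 22 mm; leave alone
- bin: the lipped bin to hang; origin at the centre of its underside, axes as bin_c
- collet: the collet holder; origin at the centre of its foot
There are look-alikes about, which are no part of the job. What is shaped like the collet but black, green or orange is not meant.

How it is judged (in metres and radians):
On the way, in this order (a step that is already met when the one before it is completed fails the run):
1. the collet holder is in the lipped bin, before the bin is hung (x of collet_c in the frame of bin_c between -0.05 and 0.05 m and y of collet_c in the frame of bin_c between -0.035 and 0.035 m and z of collet_c in the frame of bin_c between -0.032 and 0.022 m and contact force between the fingers and collet below 0.1 N and height (world z) of bin_lip below 0.12 m), for 0.2 s.
2. the bin hangs by its lip in the free place with the collet holder inside, let go (x of collet_c in the frame of bin_c between -0.05 and 0.05 m and y of collet_c in the frame of bin_c between -0.035 and 0.035 m and z of collet_c in the frame of bin_c between -0.032 and 0.022 m and x of bin_lip in the frame of place between -0.007 and 0.007 m and y of bin_lip in the frame of place between -0.03 and 0.03 m and z of bin_lip in the frame of place between -0.006 and 0.006 m and angle between bin_c's own z axis and vertical below 0.2 rad and angle between the y axis of bin_c and the y axis of place, either way round below 0.15 rad and contact force between the fingers and bin below 0.1 N and contact force between the fingers and collet below 0.1 N), for 0.2 s.
At the end, for the whole second after the job is handed in: Bin hung by its lip, let go and still: slot roof within 6 mm in height, 7 mm across and 30 mm along of the free place on the rail, upright to 0.2 rad, square to 0.15 rad; collet holder in it; hung bins within 20 mm and other loose things within 30 mm of their starts, cone standing (all of step 2 and linear speed of bin below 0.02 m/s and angular speed of bin below 0.3 rad/s and distance of each of hung_a_c, hung_b_c from where it was at the start of the episode below 0.02 m and distance of each of cone_c, sleeve_c, dish_c, rouge_c from where it was at the start of the episode below 0.03 m and angle between cone_c's own z axis and vertical below 0.3 rad); the robot touches nothing.
It fails at once if a hanging bin is pushed more than 20 mm (distance of any of hung_a_c, hung_b_c from where it was at the start of the episode above 0.02 m).
It fails at once if the cone, ring, dish or rouge block is pushed more than 30 mm or the cone is tipped over (distance of any of cone_c, sleeve_c, dish_c, rouge_c from where it was at the start of the episode above 0.03 m or angle between cone_c's own z axis and vertical above 0.5 rad).
It fails at once if the robot or the bin knocks the lamp bar (more than 15 N) (contact force between any of the arm, the fingers, bin and lamp above 15 N).
It also fails if it takes over 72 s, if anything falls off the work surface, if the arm or the gripper's body presses on something with over 40 N, if the wrist force passes 120 N, or if a joint passes its speed limit or range.

### The arm

A 6-joint arm with a two-finger parallel gripper is mounted at the origin on the work surface. World frame = base frame: x ahead of the robot, y to its left, z up, the work surface at z = 0. Lengths are in m, angles in degrees, forces in N, time in s.
With the tool pointing down it reaches from about 0.4 to 0.825 m from the base axis. Payload 7 kg.
Tool frame: the origin (TCP) lies midway between the tips of the shut fingers; the grasp point (between the pads) lies 19 mm behind it (r.hold_point_z is the distance from the TCP to the grasp point, in m); y points along the fingers, z is the direction in which the jaws open and shut, and the axes are right-handed (so a half turn about y gives the same grasp; the last joint's range is limited). The gripper opens to 88 mm and grips with 3 to 60 N. Pads are 19 mm wide; open, the fingers measure 130 mm over their backs; the gripper's body (78 mm by 193 mm) begins 47 mm behind the grasp point.
Start: joints at [83.772, 20.546, 0.682, 0, -70.136, -16.507], TCP at [0.261, 0.623, 0.227] pointing down, gripper open.
Joint ranges: [-176.03, 176.03], [-82.01, 121.73], [-58.28, 71.71], [-173.87, 95.51], [-174.79, -0.11], [-173.66, 173.66]. Speed limits (degrees/s): [136.94, 136.94, 172.46, 180, 180, 180].

### API

Orientations are given as [roll, pitch, yaw] about the fixed x, y, z axes, in that order (R = Rz(yaw) Ry(pitch) Rx(roll)).
In Python, from plant import r, imaging gives the robot as it stands.
- The arm moves only by the tool drive_tool, never from a script. Its argument "deltas" is a list of rows, each a list of 6 numbers: the shift along the world's x, y, z in cm, then the turn, a rotation vector about the world's x, y, z in rad. In form: [[tx, ty, tz, rx, ry, rz], ...]. A call has exactly 8 rows; each row is the pose to reach, as a shift and turn from the pose commanded when the call began; what a row does not reach only later rows make up. A row lasts 1/12 s, in which the tool goes at most 41.7 mm and 7.16 degrees, less where a joint would pass 70% of its speed; a pose out of reach is approached as far as the arm can. A call with a gripper value outside its range is refused whole. "claw" is the opening, from 0 (shut) to 1 (fully open), set as the call begins (left out, the last holds). The fingers move at their own pace and stop on an object; "squeeze" is the grip in N (left out, the last holds). Time passes only in rows, so rows that repeat a pose let the fingers close, or fill a call up. It gives the time, the measured TCP pose, the force and the opening at its end, in the units of the state.
- r.get_state(): the state, without advancing time (a new reading comes with each control period).
- imaging.capture(name): name is "side" or "top"; returns the picture (400x640x3 uint8, red, green, blue); there is no depth.
- imaging.get_calibration(name): a dict with "mtx" (3x3 intrinsics, pixels), "R" (3x3) and "t" (3): a world point X has camera coordinates R X + t. Camera axes: x right, y down, z forward; pixel columns grow to the right and rows downward; lengths in m; the calibration is good to about 2 mm. A picture is of the moment at which its call begins. get_calibration takes no time and is no camera call.
- r.close_job(): hands the job in, once; it reports no verdict.
Trained networks look in the newest picture that a camera, given by its name, has taken for a name from the list of things; names that differ only in an ending like _2 or _b are one class to them, and where a whole thing is asked for, a point or a joint stands for the part that bears it (a point fixed in the world has none). Each returns a list of dicts, best first, with "score" (0 to 1); they miss things now and then, are a little off and sometimes report something else, mostly with a low value. They report only what shows in the picture. A call takes as long as a camera call. They do not tell look-alikes from the thing itself.
- imaging.search_frame(camera, label): "bbox" ([left, top, right, bottom] in pixels, round what is visible of it).
- imaging.outline_of(camera, label): "region" (400x640 bool, what is visible of it) and "bbox" ([left, top, right, bottom] in pixels, round what is visible of it).
- imaging.landmark_of(camera, label): "position" ([column, row] in pixels: a listed point, or the origin of a listed thing).
The state is a dict: "time_s": time; "joints": joint angles; "qd": joint speeds; "joint_torque": joint torques, N m; "tcp_pos": TCP position; "eef_rot": TCP orientation; "contact_force": force on the tool from outside, world axes, zero at the start; "moment": the same for the moment, N m; "gripper_width": finger opening in m.
Only numpy, scipy, OpenCV 4.12 (cv2) and the standard library are available. Lean on these libraries where they do the work, as an engineer would, in place of code of your own. Each camera call takes 0.05 s, during which the arm holds its last target.

## Working session

There is one attempt and no reset: what is moved stays moved. The work goes in short steps, Python scripts to look and compute and a tool call to move; the robot and the scene stay as the last step left them, time stands still between calls to the robot, and variables do not carry over. Pictures are saved under pics/ and viewed, and the job is handed in when it is done.

Besides the shell and the picture viewer there is one more tool, called after "Request:" as name(argument=value, ...), one argument or row to a line, values as JSON. drive_tool: Moves the arm, as the interface text tells. Its arguments: {"type":"object","properties":{"deltas":{"type":"array"},"claw":{"type":"number"},"squeeze":{"type":"number"}},"required":["deltas"]}

```bash
ls; mkdir -p pics; python3 - <<'E'
from plant import r, imaging
import cv2
print(r.get_state())
for n in ("side","top"):
    im=imaging.capture(n); cv2.imwrite(f"pics/{n}0.png",im[:,:,::-1]); print(n,imaging.get_calibration(n))
E
```

```text
pics
{'time_s': 0.0, 'joints': array([ 8.37719491e+01,  2.05890657e+01,  6.32949336e-01, -2.21164196e-02,
       -7.01361873e+01, -1.65042606e+01]), 'qd': array([ 0.00642083, -0.1007021 ,  0.08121373, -0.11410617,  0.13082655,
        0.00861632]), 'joint_torque': array([-1.94982560e-03, -5.82724822e+01,  2.93057334e+01,  6.99737146e+00,
        6.99433978e-03, -1.47049059e-04]), 'tcp_pos': array([0.26068828, 0.62207948, 0.2256369 ]), 'eef_rot': array([-8.99055923e+01,  6.29071363e-03,  1.57260162e+02]), 'contact_force': array([-0.05251152,  0.11372286, -1.17269486]), 'moment': array([-0.01771449,  0.00401215, -0.03323197]), 'gripper_width': 0.08752001252226291}
side {'mtx': array([[480.76480167,   0.        , 316.02539932],
       [  0.        , 480.76480167, 202.21801394],
       [  0.        ,   0.        ,   1.        ]]), 'R': array([[-0.98346411, -0.18016646, -0.01839553],
       [-0.07918008,  0.5191086 , -0.85103277],
       [ 0.16287684, -0.83550362, -0.52479027]]), 't': array([0.52031327, 0.22183372, 1.50741344])}
top {'mtx': array([[396.84827793,   0.        , 324.7689522 ],
       [  0.        , 396.84827793, 196.43973013],
       [  0.        ,   0.        ,   1.        ]]), 'R': array([[ 0.01975398, -0.99974276,  0.01114421],
       [-0.99662585, -0.02057811, -0.07945721],
       [ 0.0796661 , -0.00953701, -0.99677598]]), 't': array([-0.0508938 ,  0.57557634,  1.34992685])}
```

View pics/side0.png

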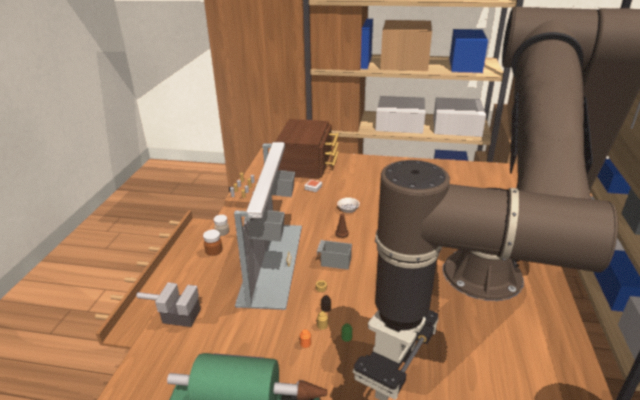

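View pics/top0.png

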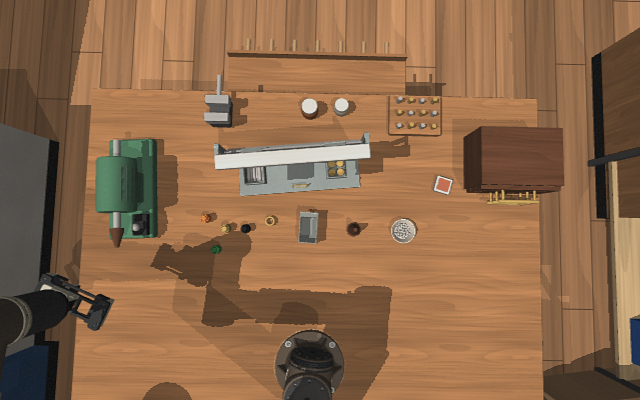

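The brass collet looks to be at side (322,321) / top (226,229). The things it could be mistaken for, as side / top pixels:
- black: (326,303) / (246,229)
- orange: (305,338) / (206,217)
- green: (347,332) / (216,250)
- brass ring: (321,286) / (270,221)

Next I'll check that choice in a close crop and measure.

```bash
cat > h.py <<'E'
from plant import r, imaging
import numpy as np, cv2
from scipy.optimize import least_squares
from scipy.spatial.transform import Rotation as Ro
C={n:imaging.get_calibration(n) for n in ("side","top")}
def proj(n,X):
    c=C[n]; p=(c["R"]@np.atleast_2d(X).T).T+c["t"]; q=(c["mtx"]@p.T).T; return q[:,:2]/q[:,2:]
def plane(n,px,z):
    c=C[n]; d=c["R"].T@np.linalg.inv(c["mtx"])@np.array([px[0],px[1],1.]); o=-c["R"].T@c["t"]
    return o+d*(z-o[2])/d[2]
def tri(ps,pt):
    f=lambda X:np.r_[proj("side",X)[0]-ps,proj("top",X)[0]-pt]
    s=least_squares(f,[0.4,0,0.05]); return s.x,np.abs(s.fun).max()
E
python3 - <<'E'
from h import *
for n in("side","top"):
    im=imaging.capture(n)
    if n=="side": cr=im[225:350,225:385]
    else: cr=im[130:260,190:430]
    k=5 if n=="side" else 3
    cv2.imwrite(f"pics/{n}_crop.png",cv2.resize(cr,None,fx=k,fy=k,interpolation=cv2.INTER_CUBIC)[:,:,::-1])
L={}
for lab in ["bin_c","bin_lip","collet_c","place","hung_a_c","hung_b_c","cone_c","sleeve_c","dish_c","rouge_c","lamp","rack"]:
    for n in("side","top"):
        d=imaging.landmark_of(n,lab)
        print(lab,n,[(np.round(x["position"],1).tolist(),round(x["score"],2)) for x in d[:5]])
        L[lab,n]=d
    if L[lab,"side"] and L[lab,"top"]:
        print("   ",tri(L[lab,"side"][0]["position"],L[lab,"top"][0]["position"]))
print(r.get_state()["time_s"])
E
```

```text
bin_c side [([335.0, 262.6], 0.62), ([320.4, 323.8], 0.41)]
bin_c top [([307.8, 227.9], 0.89), ([309.5, 229.5], 0.56)]
    (array([ 0.46476799,  0.01744357, -0.00369709]), np.float64(0.5940021419385175))
bin_lip side [([318.5, 249.6], 0.6)]
bin_lip top [([308.7, 211.0], 0.82)]
    (array([0.52079936, 0.01407392, 0.04034171]), np.float64(1.0188573688064935))
collet_c side [([321.9, 318.0], 0.69), ([345.7, 333.3], 0.65), ([317.7, 324.7], 0.64), ([325.5, 306.0], 0.64), ([302.7, 335.3], 0.63)]
collet_c top [([218.7, 247.1], 0.64), ([221.2, 226.6], 0.62), ([226.3, 224.8], 0.59), ([203.4, 220.9], 0.54), ([216.4, 249.9], 0.49)]
    (array([0.43122042, 0.31837042, 0.05080705]), np.float64(10.33051834515021))
place side [([345.1, 223.3], 0.39)]
place top []
hung_a_c side [([265.6, 223.6], 0.88)]
hung_a_c top [([254.9, 169.7], 0.91), ([440.1, 188.9], 0.38)]
    (array([0.63567442, 0.16974386, 0.23450528]), np.float64(0.5339951173632471))
hung_b_c side [([278.4, 187.1], 0.96)]
hung_b_c top [([336.0, 161.5], 0.71)]
    (array([ 0.6647068 , -0.06944832,  0.21449105]), np.float64(0.818602111153381
[... 387 characters left out ...]
, 204.3], 0.69), ([336.5, 264.1], 0.62), ([320.8, 289.0], 0.45)]
dish_c top [([401.6, 230.6], 0.71)]
    (array([ 0.46308678, -0.30665655,  0.02120287]), np.float64(0.28079045932395275))
rouge_c side [([333.5, 263.7], 0.59), ([314.2, 185.1], 0.52)]
rouge_c top [([444.1, 189.8], 0.56)]
    (array([ 0.61891919, -0.63905579, -0.55060824]), np.float64(10.178689519263855))
lamp side [([268.8, 176.1], 0.83), ([342.2, 225.5], 0.59)]
lamp top [([292.3, 159.4], 0.57)]
    (array([0.65235621, 0.05406284, 0.32219517]), np.float64(0.1858663905505864))
rack side [([260.5, 260.9], 0.86)]
rack top [([298.1, 162.0], 0.88)]
    (array([0.70054136, 0.0575871 , 0.00498394]), np.float64(0.7558653972968727))
1.4
```

View pics/side_crop.png

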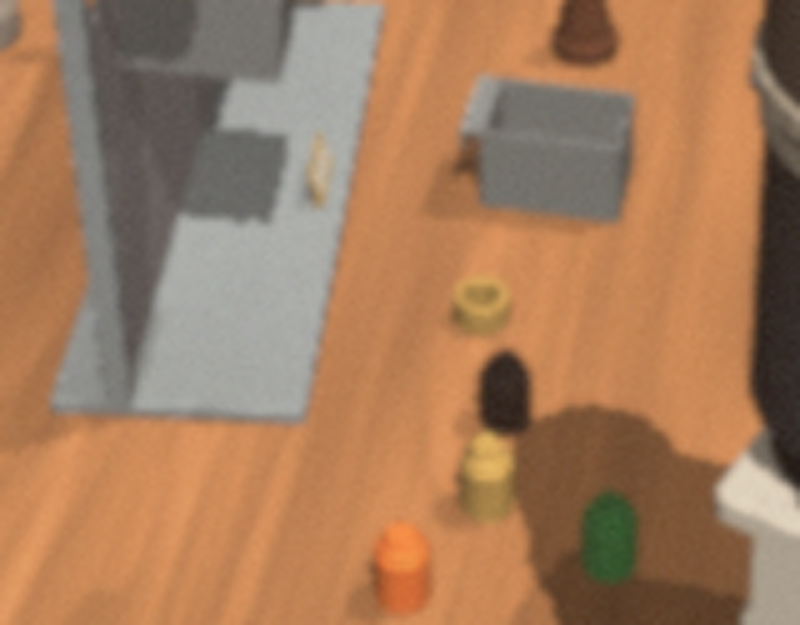

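View pics/top_crop.png

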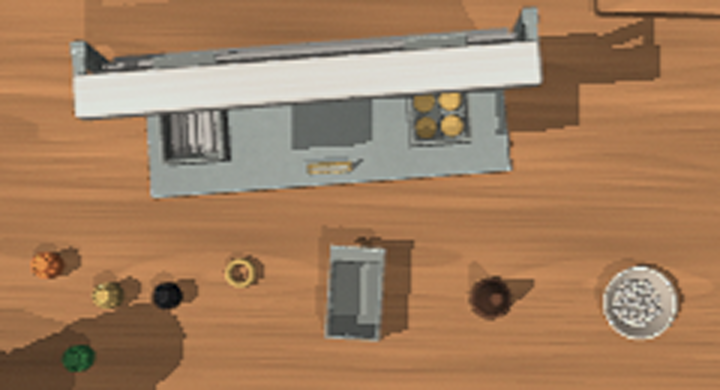

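```bash
cat > fit.py <<'E'
from h import *
def sub(g,p):
    return cv2.remap(g,np.float32(p[:,0]).reshape(-1,1),np.float32(p[:,1]).reshape(-1,1),cv2.INTER_CUBIC).ravel()
def T(p):  # x,y,z,yaw
    return Ro.from_euler('z',p[3]).as_matrix(),np.array(p[:3])
def edges(n,img,segs,p,half,ns=25):
    g=cv2.GaussianBlur(img,(0,0),0.8).astype(np.float32)
    R,t=T(p); out=[]
    for a,b in segs:
        a=np.array(a,float);b=np.array(b,float)
        for s in np.linspace(.06,.94,ns):
            P=a+(b-a)*s; e=proj(n,np.array([R@P+t,R@(P+(b-a)*.01)+t]))
            d=e[1]-e[0]; nn=np.array([-d[1],d[0]])/np.linalg.norm(d)
            u=np.arange(-half-1,half+1.01,.25)
            pts=e[0]+u[:,None]*nn
            prof=np.stack([sub(g[:,:,k].copy(),pts) for k in range(3)],1)
            gr=np.abs(np.gradient(prof,axis=0)).sum(1)[4:-4]; uu=u[4:-4]
            k=gr.argmax()
            if gr[k]<3 or k in(0,len(gr)-1): continue
            y0,y1,y2=gr[k-1:k+2]; off=.5*(y0-y2)/(y0-2*y1+y2+1e-9)
            out.append((n,P,nn,(e[0]+nn*(uu[k]+.25*off))))
    return out
def fit(imgs,segs,p0,free,halves=(6,4,2.5,2.5)):
    p=np.array(p0,float)
    for h in halves:
        E=[x for n in segs for x in edges(n,imgs[n],segs[n],p,h)]
        def f(q):
            pp=p.copy(); pp[free]=q; R,t=T(pp)
            return [nn@(proj(n,R@P+t)[0]-m) for n,P,nn,m in E]
        s=least_squares(f,p[free],loss='soft_l1',f_scale=.4,x_scale=[.01]*len(free)); p[free]=s.x
    return p,E,np.array(f(s.x))
def draw(im,n,segs,p,box,k,name):
    x0,y0,x1,y1=box; R,t=T(p)
    c=cv2.resize(im[y0:y1,x0:x1],None,fx=k,fy=k,interpolation=cv2.INTER_CUBIC)[:,:,::-1].copy()
    for a,b in segs:
        e=proj(n,np.array([R@np.array(a)+t,R@np.array(b)+t])); e=(e+.5-[x0,y0])*k
        cv2.line(c,tuple(int(v) for v in e[0]),tuple(int(v) for v in e[1]),(0,0,255),1,cv2.LINE_AA)
    cv2.imwrite(name,c)
RS={"top":[((-.105,-.19,.01),(-.105,.19,.01)),((-.06,-.21,.337),(-.06,.21,.337)),((-.06,-.21,.337),(-.02,-.21,.337)),((-.06,.21,.337),(-.02,.21,.337))],
"side":[((-.105,-.19,.01),(-.105,.19,.01)),((-.06,-.21,.337),(-.06,.21,.337)),((-.02,-.21,.337),(-.02,.21,.337)),((-.06,.21,.337),(-.02,.21,.337)),((-.06,.21,.315),(-.02,.21,.315)),]}
B=.045;W=.03;H=.06
BS={"top":[((-B,-W,H),(-B,W,H)),((-B,-W,H),(B,-W,H)),((-B,W,H),(B,W,H)),((.058,-W,H),(.058,W,H))],
"side":[((-B,-W,H),(-B,W,H)),((-B,-W,H),(B,-W,H)),((-B,W,H),(B,W,H)),((-B,W,0),(B,W,0)),((-B,W,0),(-B,W,H)),((.061,-W,H),(.061,W,H))]}
E
python3 - <<'E'
from fit import *
imgs={n:imaging.capture(n) for n in("side","top")}
for nm,S,p0,bx in (("rack",RS,[.70,.057,0,.07],{"side":(215,130,315,320),"top":(205,130,385,205)}),("bin",BS,[.465,.0155,0,.0],{"side":(300,230,370,280),"top":(285,200,335,250)})):
    for cams in (("side","top"),("top",),("side",)):
        p,E,res=fit(imgs,{c:S[c] for c in cams},p0,[0,1,3])
        print(nm,cams,np.round(p,4),len(res),np.median(abs(res)).round(2))
        if len(cams)==2:
            for n in S: draw(imgs[n],n,S[n],p,bx[n],{"rack":4 if n=="top" else 3,"bin":10}[nm],f"pics/fit_{nm}_{n}.png")
E
```

```text
rack ('side', 'top') [0.6962 0.0572 0.     0.0997] 223 0.72
rack ('top',) [0.7001 0.0574 0.     0.0965] 100 0.26
rack ('side',) [0.6944 0.0585 0.     0.098 ] 125 0.47
bin ('side', 'top') [ 0.4569  0.016   0.     -0.0196] 218 0.5
bin ('top',) [ 0.4648  0.0145  0.     -0.0528] 100 0.36
bin ('side',) [ 0.4562  0.0177  0.     -0.0055] 148 0.41
```

```bash
cd pics; python3 -c "
import cv2,numpy as np
for nm in('rack','bin'):
    a=cv2.imread(f'fit_{nm}_side.png');b=cv2.imread(f'fit_{nm}_top.png');print(a.shape,b.shape)
"
```

```text
(570, 300, 3) (300, 720, 3)
(500, 700, 3) (500, 500, 3)
```

View pics/fit_rack_side.png

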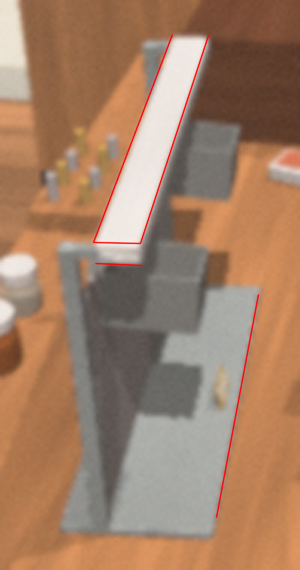

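View pics/fit_rack_top.png

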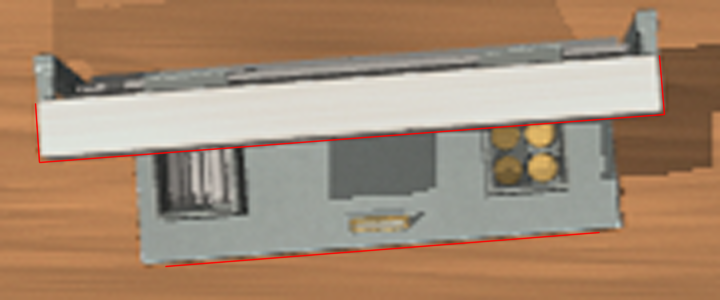

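View pics/fit_bin_side.png

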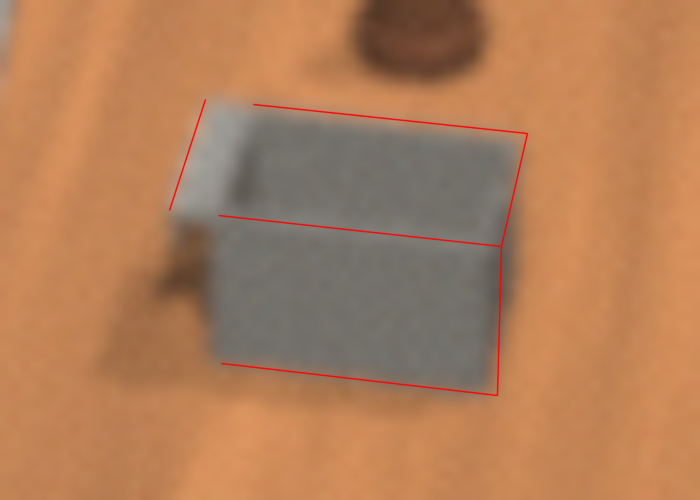

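View pics/fit_bin_top.png

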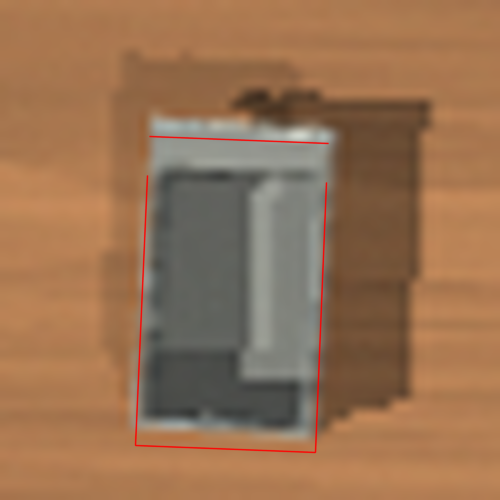

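```bash
sed -i 's/((.061,-W,H),(.061,W,H))/((.058,-W,H),(.058,W,H))/' fit.py
cat > joint.py <<'E'
from fit import *
def joint(imgs,objs,sig=0.6):
    P=[np.array(o[1],float) for o in objs]; off={n:np.zeros(2) for n in("side","top")}
    for h in (5,4,3,2.5,2.5):
        E=[]
        for i,(S,_) in enumerate(objs):
            for n in S:
                M=cv2.warpAffine(imgs[n],np.float32([[1,0,-off[n][0]],[0,1,-off[n][1]]]),(640,400),flags=cv2.INTER_CUBIC)
                E+=[(i,n,q,nn,m+off[n]) for n,q,nn,m in edges(n,M,S[n],P[i],h)]
        def f(v):
            o={"side":v[:2],"top":v[2:4]}; rs=[]
            for i,n,q,nn,m in E:
                a=v[4+3*i:7+3*i]; R,t=T([a[0],a[1],0,a[2]])
                rs.append(nn@(proj(n,R@q+t)[0]+o[n]-m))
            return np.r_[rs,v[:4]/sig*3]
        v0=np.r_[off["side"],off["top"],np.concatenate([p[[0,1,3]] for p in P])]
        s=least_squares(f,v0,loss='soft_l1',f_scale=.4); v=s.x
        off={"side":v[:2],"top":v[2:4]}
        for i in range(len(P)): P[i][[0,1,3]]=v[4+3*i:7+3*i]
    return P,off,E,f(v)[:-4]
E
python3 - <<'E'
from joint import *
imgs={n:imaging.capture(n) for n in("side","top")}
for sig in(.3,1,5):
    P,off,E,res=joint(imgs,[(RS,[.698,.057,0,.09]),(BS,[.465,.0155,0,-.02])],sig)
    print(sig,np.round(P,4).tolist(),off,np.median(abs(res)))
    for i in(0,1):
        for n in("side","top"): print(i,n,np.median(abs(np.array([r_ for e,r_ in zip(E,res) if e[0]==i and e[1]==n]))))
import pickle
for nm,i,S,bx in (("rack",0,RS,{"side":(215,130,315,320),"top":(205,130,385,205)}),("bin",1,BS,{"side":(300,230,370,280),"top":(285,200,335,250)})):
    for n in S:
        M=cv2.warpAffine(imgs[n],np.float32([[1,0,-off[n][0]],[0,1,-off[n][1]]]),(640,400),flags=cv2.INTER_CUBIC)
        draw(M,n,S[n],P[i],bx[n],{"rack":4 if n=="top" else 3,"bin":10}[nm],f"pics/j_{nm}_{n}.png")
a=[cv2.imread(f"pics/j_{x}.png") for x in("bin_side","bin_top")]
a=[cv2.resize(x,None,fx=.66,fy=.66) for x in a]; cv2.imwrite("pics/jb.png",np.hstack(a))
a=cv2.imread("pics/j_rack_side.png");b=cv2.imread("pics/j_rack_top.png");b=cv2.resize(b,(500,208));c=np.zeros((570,800,3),np.uint8);c[:,:300]=a;c[:208,300:]=b;cv2.imwrite("pics/jr.png",c)
E
```

```text
0.3 [[0.6953, 0.0574, 0.0, 0.0966], [0.4585, 0.0146, 0.0, -0.0121]] {'side': array([0.1021848 , 0.47328661]), 'top': array([ 0.02482488, -1.5443455 ])} 0.42512191478709216
0 side 0.45703458130572916
0 top 0.36271925829525786
1 side 0.6041279851615033
1 top 0.20058997875922843
1 [[0.6958, 0.059, 0.0, 0.0974], [0.4591, 0.0161, 0.0, -0.0149]] {'side': array([0.3814952 , 0.32040918]), 'top': array([ 0.53339161, -1.41342561])} 0.4472192589195311
0 side 0.3716525877754279
0 top 0.4303018455443742
1 side 0.5821278758763553
1 top 0.3404975717954183
5 [[0.695, 0.0627, 0.0, 0.0974], [0.4584, 0.0212, 0.0, -0.0206]] {'side': array([ 0.50542595, -0.54372029]), 'top': array([ 2.00774868, -1.61593446])} 0.40694680983511405
0 side 0.43690455456415256
0 top 0.32943544971497074
1 side 0.6071823795951998
1 top 0.2770069724333486
```

View pics/jb.png

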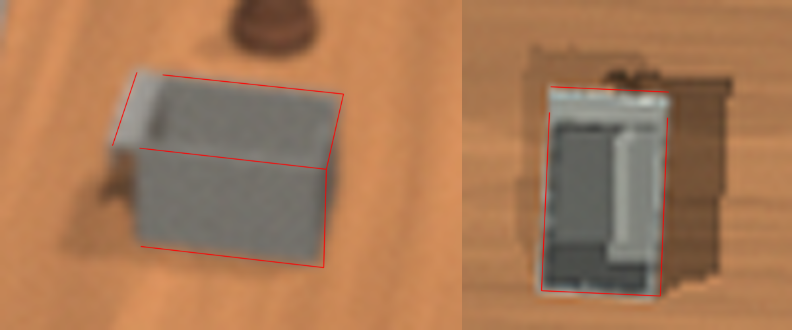

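View pics/jr.png

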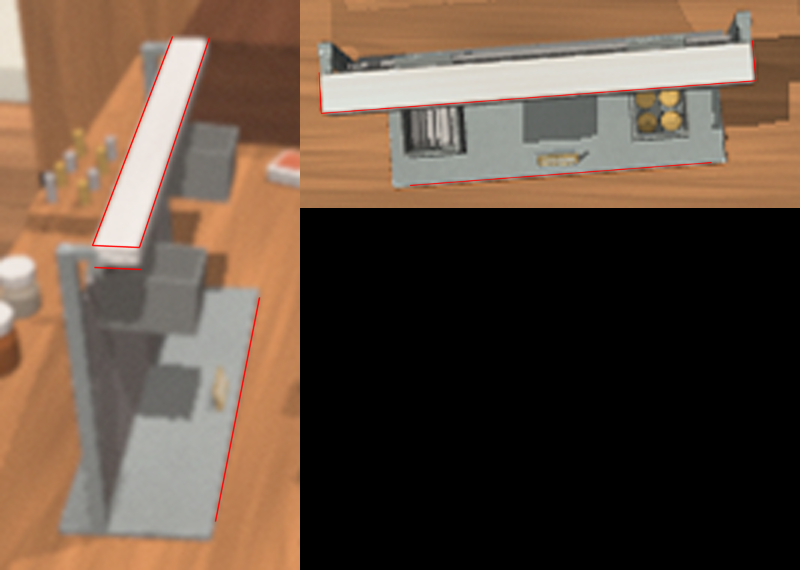

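```bash
python3 - <<'E'
from h import *
th=np.linspace(0,2*np.pi,60)
def cyl(r,z): return np.c_[r*np.cos(th),r*np.sin(th),np.full(60,z)]
M=np.vstack([cyl(.015,0),cyl(.015,.034),cyl(.0115,.036),cyl(.009,.046)])
bb={}
for n,bx in(("side",(308,305,336,335)),("top",(214,218,237,240))):
    im=imaging.capture(n); x0,y0,x1,y1=bx
    hsv=cv2.cvtColor(im,cv2.COLOR_RGB2HSV)[y0:y1,x0:x1]
    m=((hsv[...,0]>=18)&(hsv[...,0]<=32)&(hsv[...,1]>70)).astype(np.uint8)
    k,l,s,c=cv2.connectedComponentsWithStats(m); i=1+s[1:,4].argmax()
    print(n,s[i],c[i]+[x0,y0]); 
    for row in (l==i).astype(int): print("".join(".#"[v] for v in row))
    b=s[i]; bb[n]=np.array([x0+b[0]-.5,y0+b[1]-.5,x0+b[0]+b[2]-.5,y0+b[1]+b[3]-.5])
def f(p,cs):
    o=[]
    for n in cs:
        q=proj(n,M+[p[0],p[1],0]); o+=list(np.r_[q.min(0),q.max(0)]-bb[n])
    return o
for cs in(("side","top"),("side",),("top",)):
    s=least_squares(f,[.45,.28],args=(cs,)); print(cs,s.x,np.round(s.fun,1))
E
```

```text
side [ 10   6  10  18 131] [322.11450382 320.03053435]
............................
............................
............................
............................
............................
............................
..............##............
.............###............
............#####...........
...........######...........
...........#######..........
..........#########.........
..........##########........
..........##########........
..........#########.........
..........#########.........
...........########.........
..........#########.........
..........#########.........
..........#########.........
..........#########.........
...........########.........
...........#######..........
.............##.............
............................
............................
............................
............................
............................
............................
top [ 7  6 10  9 69] [225.56521739 228.1884058 ]
.......................
.......................
.......................
.......................
.......................
.......................
...........##..........
........########.......
........########.......
........#########......
.......##########......
.......##########......
.......##########......
........########.......
..........####.........
.......................
.......................
.......................
.......................
.......................
.......................
.......................
('side', 'top') [0.45795317 0.29842593] [-1.3  0.1 -0.2  0.6 -0.1  1.   1.   0.8]
('side',) [0.45612295 0.29680969] [-0.5 -0.3  0.5  0.3]
('top',) [0.46091287 0.30011467] [-0.5  0.1  0.5 -0.1]
```

The crop confirms it: the stepped brass part at side (322,320) / top (226,228) is the collet, at about (0.458, 0.298). The black, orange and green ones and the ring aren't it. The bin is at about (0.460, 0.016). The free place is the middle one, with the card holder at top (300,184). I'm moving over the collet now.

Request:
drive_tool(
  deltas=[
    [1.2,-2,-0.4,0,0,-0.075],
    [2.4,-4,-0.8,0,0,-0.15],
    [3.7,-6.1,-1.3,0,0,-0.22],
    [4.9,-8.1,-1.7,0,0,-0.295],
    [6.1,-10.1,-2.1,0,0,-0.37],
    [7.4,-12.2,-2.6,0,0,-0.44],
    [8.6,-14.2,-3,0,0,-0.515],
    [9.8,-16.2,-3.5,0,0,-0.59],
  ],
  claw=0.66,
  squeeze=30,
)

```text
time_s: 2.37
tcp_pos: [0.3594, 0.4596, 0.1917]
eef_rot: [-90.0, -0.0, 123.3]
contact_force: [0.0, 0.1, 0.6]
gripper_width: 0.058
```

Request:
drive_tool(
  deltas=[
    [1.2,-2,-0.5,0,0,-0.075],
    [2.4,-4,-1,0,0,-0.15],
    [3.7,-6.1,-1.5,0,0,-0.22],
    [4.9,-8.1,-2.5,0,0,-0.295],
    [6.1,-10.1,-3.5,0,0,-0.37],
    [7.4,-12.2,-4,0,0,-0.44],
    [9,-15,-5,0,0,-0.515],
    [9.9,-16.2,-6,0,0,-0.584],
  ],
)

```text
time_s: 3.03
tcp_pos: [0.4587, 0.2962, 0.1316]
eef_rot: [-90.0, -0.0, 89.7]
contact_force: [0.2, 0.2, 0.2]
gripper_width: 0.0579
```

```bash
cat > st.py <<'E'
from h import *
import json
def st(p=True):
    s=r.get_state(); R=Ro.from_euler('xyz',s["eef_rot"],degrees=True).as_matrix()
    if p: print("t",round(s["time_s"],2),"tcp",np.round(s["tcp_pos"],4),"grasp",np.round(s["tcp_pos"]-.019*R[:,1],4),"y",np.round(R[:,1],3),"z",np.round(R[:,2],3),"q",np.round(s["joints"],1),"F",np.round(s["contact_force"],1),"w",round(s["gripper_width"],4))
    open("log.txt","a").write(json.dumps([list(map(float,s["joints"])),list(map(float,s["tcp_pos"])),R[:,1].tolist()])+"\n")
    return s
E
python3 - <<'E'
from st import *
st()
a=[]
for n,b in(("side",(250,230,380,350)),("top",(180,190,320,270))):
    im=imaging.capture(n);x0,y0,x1,y1=b; a.append(cv2.resize(im[y0:y1,x0:x1],None,fx=4 if n=="side" else 3,fy=4 if n=="side" else 3,interpolation=cv2.INTER_CUBIC)[:,:,::-1])
h=max(x.shape[0] for x in a); c=np.zeros((h,sum(x.shape[1] for x in a),3),np.uint8); c[:a[0].shape[0],:a[0].shape[1]]=a[0]; c[:a[1].shape[0],a[0].shape[1]:]=a[1]
c=cv2.resize(c,(800,int(h*800/c.shape[1]))); cv2.imwrite("pics/v1.png",c)
E
```

```text
t 3.03 tcp [0.4587 0.2962 0.1316] grasp [0.4587 0.2962 0.1506] y [ 0.  0. -1.] z [-1.     0.005 -0.   ] q [ 53.4  13.2 -23.1   0.  -53.6 -53.7] F [0.2 0.2 0.2] w 0.0579
```

View pics/v1.png

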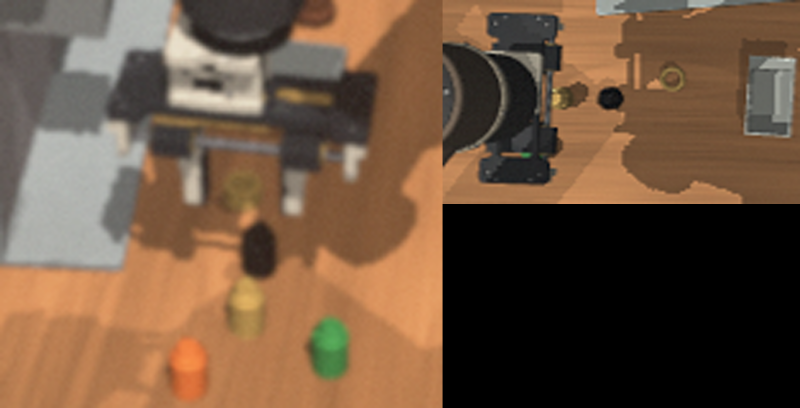

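```bash
python3 - <<'E'
from h import *
for z in(0.13,.17,.25): print(z,proj("top",[.4587,.2962,z]),proj("side",[.4587,.2962,z]))
for z in(0,.046): print(proj("top",[.458,.298,z]),proj("side",[.458,.298,z]))
E
```

```text
0.13 [[218.28115913 228.71741528]] [[321.12812814 289.01489347]]
0.17 [[214.93006351 228.73853754]] [[320.93009095 277.3371558 ]]
0.25 [[207.52121317 228.78523619]] [[320.51329058 252.75952287]]
[[227.31318103 228.84835171]] [[321.86697225 324.93591929]]
[[224.12486517 228.87488725]] [[321.66389741 312.82009379]]
```

Request:
drive_tool(
  deltas=[
    [0,0.2,-2.5,0,0,0],
    [0,0.2,-5,0,0,0],
    [0,0.2,-7.5,0,0,0],
    [0,0.2,-9.5,0,0,0],
    [0,0.2,-11,0,0,0],
    [0,0.2,-11.8,0,0,0],
    [0,0.2,-12.1,0,0,0],
    [0,0.2,-12.1,0,0,0],
  ],
)

```text
time_s: 3.8
tcp_pos: [0.4578, 0.3009, 0.0104]
eef_rot: [-90.0, 0.0, 90.1]
contact_force: [-0.9, -0.3, 0.1]
gripper_width: 0.058
```

Request:
drive_tool(
  deltas=[
    [0,0,0,0,0,0],
    [0,0,0,0,0,0],
    [0,0,0,0,0,0],
    [0,0,0,0,0,0],
    [0,0,0,0,0,0],
    [0,0,0,0,0,0],
    [0,0,0,0,0,0],
    [0,0,0,0,0,0],
  ],
  claw=0.2,
  squeeze=20,
)

```text
time_s: 4.47
tcp_pos: [0.4581, 0.3008, 0.0111]
eef_rot: [-90.0, -0.0, 90.0]
contact_force: [-1.9, 0.7, 7.2]
gripper_width: 0.0296
```

```bash
cat >> st.py <<'E'
def view(name,bs,ks):
    a=[]
    for n in bs:
        im=imaging.capture(n);x0,y0,x1,y1=bs[n]; a.append(cv2.resize(im[y0:y1,x0:x1],None,fx=ks[n],fy=ks[n],interpolation=cv2.INTER_CUBIC)[:,:,::-1])
    h=max(x.shape[0] for x in a); c=np.zeros((h,sum(x.shape[1] for x in a),3),np.uint8); o=0
    for x in a: c[:x.shape[0],o:o+x.shape[1]]=x; o+=x.shape[1]
    assert c.shape[1]<=800 and h<=600,c.shape
    cv2.imwrite(name,c)
E
python3 - <<'E'
from st import *
st(); view("pics/v2.png",{"side":(270,250,370,350)},{"side":5})
E
```

```text
t 4.47 tcp [0.4581 0.3008 0.0111] grasp [0.4581 0.3008 0.0301] y [ 0.001  0.    -1.   ] z [-1.    -0.    -0.001] q [ 53.8  22.3 -29.8   0.  -37.8 -53.8] F [-1.9  0.7  7.2] w 0.0296
```

View pics/v2.png

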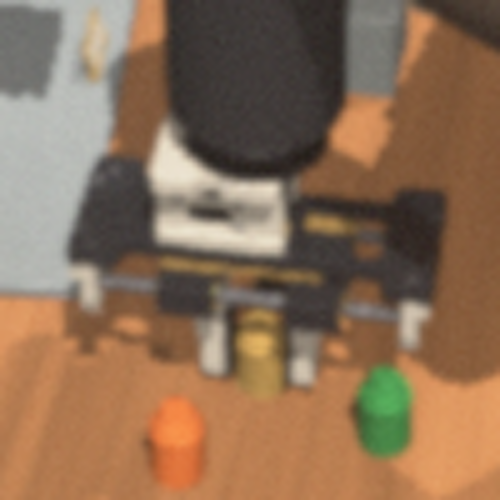

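```bash
python3 - <<'E'
from h import *
for x in(.553,.363):
  for z in(.04,.06,.077): print(x,z,proj("side",[x,.3,z]))
E
```

```text
0.553 0.04 [[287.62275172 310.90646699]]
0.553 0.06 [[287.26163977 305.55262088]]
0.553 0.077 [[286.95013253 300.93421411]]
0.363 0.04 [[356.32011193 319.0895756 ]]
0.363 0.06 [[356.51167778 313.67360316]]
0.363 0.077 [[356.67698762 308.99994402]]
```

Request:
drive_tool(
  deltas=[
    [0,0,2,0,0,0],
    [0,0,5,0,0,0],
    [0,0,9,0,0,0],
    [0,-1,11,0,0,0],
    [0,-4,12,0,0,0],
    [0,-7.5,12,0,0,0],
    [0,-11,12,0,0,0],
    [0,-14,12,0,0,0],
  ],
)

```text
time_s: 5.18
tcp_pos: [0.4569, 0.1586, 0.1304]
eef_rot: [-90.0, -0.0, 90.0]
contact_force: [-0.3, 0.8, -1.4]
gripper_width: 0.0294
```

Request:
drive_tool(
  deltas=[
    [0,-3,0,0,0,0],
    [0,-6,0,0,0,0],
    [0.1,-9,0,0,0,0],
    [0.2,-11.5,0,0,0,0],
    [0.2,-13.5,0,0,0,-0.02],
    [0.2,-14.4,0,0,0,-0.03],
    [0.2,-14.4,0,0,0,-0.03],
    [0.2,-14.4,0,0,0,-0.03],
  ],
)

```text
time_s: 5.85
tcp_pos: [0.4598, 0.0164, 0.1304]
eef_rot: [-90.0, -0.0, 88.2]
contact_force: [0.3, -0.4, -1.9]
gripper_width: 0.029
```

```bash
python3 - <<'E'
from st import *
st(); view("pics/v3.png",{"side":(280,170,380,290),"top":(260,180,360,260)},{"side":4,"top":4})
E
```

```text
t 5.85 tcp [0.4598 0.0164 0.1304] grasp [0.4598 0.0164 0.1494] y [-0.  0. -1.] z [-1.     0.031  0.   ] q [ 26.7   5.3 -33.3  -0.  -51.4 -28.4] F [ 0.3 -0.4 -1.9] w 0.029
```

View pics/v3.png

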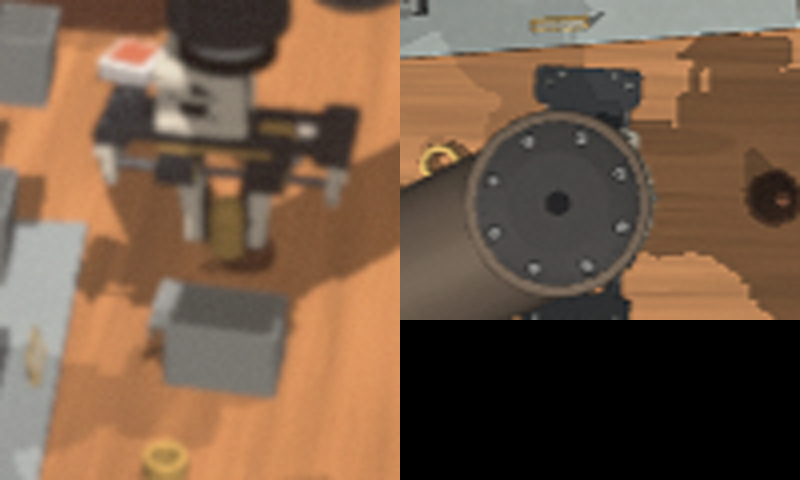

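```bash
python3 - <<'E'
from h import *
print(proj("side",[[.46,.0164,.119],[.46,.0164,.165],[.46,.0164,.06],[.415,.046,.06],[.415,-.014,.06]]))
E
```

```text
[[336.06310602 231.791759  ]
 [336.11499174 219.57429355]
 [335.99894257 246.90024696]
 [348.85743538 253.8983752 ]
 [351.14083665 242.60419773]]
```

Request:
drive_tool(
  deltas=[
    [0,0,-2.5,0,0,0],
    [0,0,-5,0,0,0],
    [0,0,-7,0,0,0],
    [0,0,-8.5,0,0,0],
    [0,0,-9.8,0,0,0],
    [0,0,-10.8,0,0,0],
    [0,0,-11.3,0,0,0],
    [0,0,-11.3,0,0,0],
  ],
)

```text
time_s: 6.62
tcp_pos: [0.4593, 0.017, 0.0165]
eef_rot: [-89.9, 0.1, 88.4]
contact_force: [0.2, 0.1, -2.9]
gripper_width: 0.0293
```

```bash
python3 - <<'E'
from st import *
st(); view("pics/v4.png",{"side":(280,190,380,290)},{"side":5})
E
```

```text
t 6.62 tcp [0.4593 0.017  0.0165] grasp [0.4594 0.0171 0.0355] y [-0.002 -0.001 -1.   ] z [-1.     0.029  0.002] q [ 26.8  15.4 -40.6  -0.  -34.1 -28.4] F [ 0.2  0.1 -2.9] w 0.0293
```

View pics/v4.png

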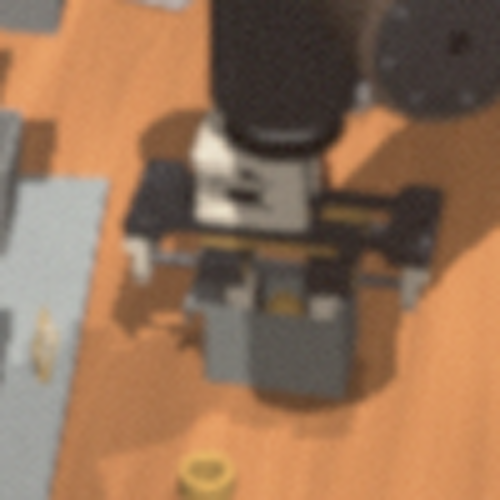

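Request:
drive_tool(
  deltas=[
    [0,0,0,0,0,0],
    [0,0,0,0,0,0],
    [0,0,0,0,0,0],
    [0,0,0,0,0,0],
    [0,0,1,0,0,0],
    [0,0,2.5,0,0,0],
    [0,0,5,0,0,0],
    [0,0,8,0,0,0],
  ],
  claw=0.42,
)

```text
time_s: 7.33
tcp_pos: [0.4588, 0.016, 0.0977]
eef_rot: [-89.9, 0.1, 88.3]
contact_force: [1.2, 1.0, -0.6]
gripper_width: 0.0369
```

Request:
drive_tool(
  deltas=[
    [0,0,2,0,0,0],
    [0,0,5,0,0,0.1],
    [0,0,8,0,0,0.22],
    [0,0,10,0,0,0.34],
    [0,0,10,0,0,0.46],
    [0,0,10,0,0,0.58],
    [0,0,10,0,0,0.7],
    [0,0,10,0,0,0.82],
  ],
  claw=0.42,
)

```text
time_s: 8.0
tcp_pos: [0.4598, 0.0165, 0.1982]
eef_rot: [-90.1, 0.0, 135.6]
contact_force: [0.1, -0.1, -0.0]
gripper_width: 0.0368
```

```bash
python3 - <<'E'
from st import *
st(); view("pics/v5.png",{"side":(280,130,380,290),"top":(230,160,400,280)},{"side":3,"top":2.9})
E
```

```text
t 8.0 tcp [0.4598 0.0165 0.1982] grasp [0.4598 0.0165 0.2172] y [ 0.001  0.001 -1.   ] z [-0.7   -0.714 -0.001] q [ 26.7   1.1 -27.8  -0.  -61.   18.9] F [ 0.1 -0.1 -0. ] w 0.0368
```

View pics/v5.png

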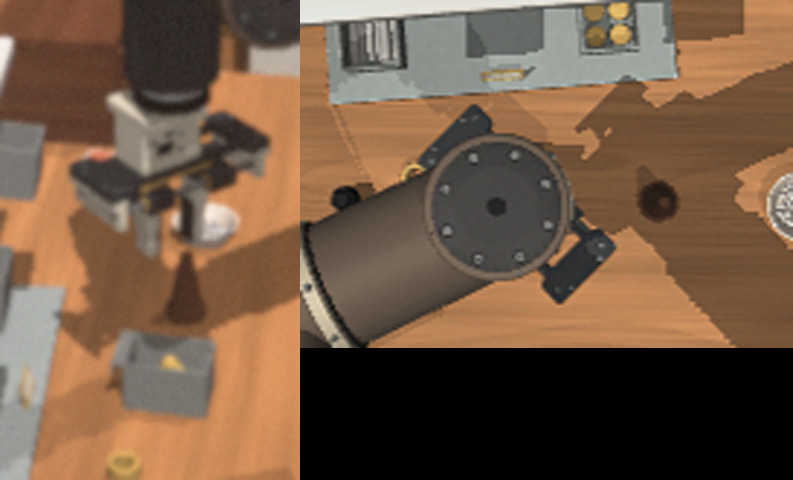

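Request:
drive_tool(
  deltas=[
    [0,0,1,0,0,0.1],
    [0,0,2,0,0,0.2],
    [0,0,3,0,0,0.3],
    [0,0,4,0,0,0.4],
    [0,0,5,0,0,0.5],
    [0,0,6,0,0,0.6],
    [0,0,6,0,0,0.7],
    [0,0,6,0,0,0.74],
  ],
  claw=1,
)

```text
time_s: 8.77
tcp_pos: [0.4601, 0.0166, 0.2584]
eef_rot: [-90.0, 0.1, 177.7]
contact_force: [-0.2, -0.2, -0.4]
gripper_width: 0.0842
```

Request:
drive_tool(
  deltas=[
    [0,0,0,0,-0.05,0],
    [0,0,0,0,-0.1,0],
    [0,0,0,0,-0.15,0],
    [0,0,0,0,-0.2,0],
    [0,0,0,0,-0.25,0],
    [0,0,0,0,-0.3,0],
    [0,0,0,0,-0.35,0],
    [0,0,0,0,-0.35,0],
  ],
)

```text
time_s: 9.43
tcp_pos: [0.458, 0.0155, 0.2569]
eef_rot: [-91.0, 20.2, 177.3]
contact_force: [-0.9, -0.0, -0.5]
gripper_width: 0.0874
```

```bash
python3 - <<'E'
from st import *
st()
E
```

```text
t 9.43 tcp [0.458  0.0155 0.2569] grasp [0.4514 0.0155 0.2747] y [ 0.345  0.    -0.939] z [-0.042 -0.999 -0.016] q [ 36.8 -15.9 -43.3  16.3 -47.4  41.1] F [-0.9 -0.  -0.5] w 0.0874
```

```bash
cat > kin.py <<'E'
from h import *
import json
def fk(q,p,s4=1):
    a1,d1,L2,L3,e,Lt,w=p; q=np.radians(q)
    Y=lambda a:Ro.from_euler('y',a).as_matrix()
    A=Ro.from_euler('z',q[0]).as_matrix()
    B=A@Y(q[1]); Cc=B@Y(-q[2]); D=Cc@Ro.from_euler('x',s4*q[3]).as_matrix(); E=D@Y(-q[4])
    t=A@[a1,w,d1]+B@[0,0,L2]+Cc@[L3,0,e]+E@[Lt,0,0]
    return t,E[:,0]
def load():
    return [json.loads(l) for l in open("log.txt")]
def fitkin():
    D=load(); best=None
    for s4 in(1,-1):
        f=lambda p:np.concatenate([np.r_[fk(q,p,s4)[0]-t,(fk(q,p,s4)[1]-y)*.05] for q,t,y in D]+[(np.array(p)-[0,.4,.4,.4,0,.2,-.19])*.001])
        s=least_squares(f,[0,.4,.4,.4,0,.2,-.19])
        if best is None or s.cost<best[0]: best=(s.cost,s.x,s4,s.fun)
    return best
if __name__=="__main__":
    b=fitkin(); print(b[0],np.round(b[1],4),b[2],np.abs(b[3]).max())
E
echo '[[83.771949,20.589,0.633,-0.022,-70.136,-16.504],[0.26069,0.62208,0.22564],[0,0,-1]]' >> log.txt
python3 kin.py; wc -l log.txt
```

```text
0.0009234780636239883 [-0.019   0.2655  0.5851  0.4817  0.0156  0.4239 -0.1893] -1 0.034499744726098625
7 log.txt
```

```bash
python3 - <<'E'
from kin import *
b=fitkin()
for (q,t,y) in load():
    for s in(1,-1):
        T_,Y_=fk(q,b[1],s); print(s,np.round(q,1),np.round(T_-t,4),np.round(Y_,3),np.round(y,3))
E
```

```text
1 [ 53.4  13.2 -23.1   0.  -53.6 -53.7] [-0.0014  0.0023  0.0066] [ 0.  0. -1.] [ 0.  0. -1.]
-1 [ 53.4  13.2 -23.1   0.  -53.6 -53.7] [-0.0014  0.0023  0.0066] [ 0.  0. -1.] [ 0.  0. -1.]
1 [ 53.8  22.3 -29.8   0.  -37.8 -53.8] [-0.0032 -0.      0.0008] [ 0.     0.001 -1.   ] [ 0.001  0.    -1.   ]
-1 [ 53.8  22.3 -29.8   0.  -37.8 -53.8] [-0.0031 -0.0001  0.0008] [ 0.001  0.    -1.   ] [ 0.001  0.    -1.   ]
1 [ 26.7   5.3 -33.3  -0.  -51.4 -28.4] [0.0019 0.0035 0.0053] [-0. -0. -1.] [-0.  0. -1.]
-1 [ 26.7   5.3 -33.3  -0.  -51.4 -28.4] [0.0018 0.0037 0.0053] [-0.  0. -1.] [-0.  0. -1.]
1 [ 26.8  15.4 -40.6  -0.  -34.1 -28.4] [-0.0015  0.0019 -0.0014] [-0.002 -0.001 -1.   ] [-0.002 -0.001 -1.   ]
-1 [ 26.8  15.4 -40.6  -0.  -34.1 -28.4] [-0.0015  0.002  -0.0014] [-0.002 -0.001 -1.   ] [-0.002 -0.001 -1.   ]
1 [ 26.7   1.1 -27.8  -0.  -61.   18.9] [0.0026 0.0039 0.0092] [ 0.001  0.    -1.   ] [ 0.001  0.001 -1.   ]
-1 [ 26.7   1.1 -27.8  -0.  -61.   18.9] [0.0025 0.004  0.0092] [ 0.001  0.001 -1.   ] [ 0.001  0.001 -1.   ]
1 [ 36.8 -15.9 -43.3  16.3 -47.4  41.1] [-0.0988  0.1263 -0.0345] [ 0.097  0.331 -0.939] [ 0.345  0.    -0.939]
-1 [ 36.8 -15.9 -43.3  16.3 -47.4  41.1] [ 0.0061 -0.0138 -0.0345] [ 0.345  0.    -0.939] [ 0.345  0.    -0.939]
1 [ 83.8  20.6   0.6  -0.  -70.1 -16.5] [-0.0024 -0.0023  0.0139] [ 0.    -0.002 -1.   ] [ 0  0 -1]
-1 [ 83.8  20.6   0.6  -0.  -70.1 -16.5] [-0.0027 -0.0023  0.0139] [-0.001 -0.002 -1.   ] [ 0  0 -1]
```

Request:
drive_tool(
  deltas=[
    [0,0,0,0,-0.05,0],
    [0,0,0,0,-0.1,0],
    [0,0,0,0,-0.15,0],
    [0,0,0,0,-0.2,0],
    [0,0,0,0,-0.25,0],
    [0,0,0,0,-0.3,0],
    [0,0,0,0,-0.35,0],
    [0,0,0,0,-0.35,0],
  ],
)

```text
time_s: 10.1
tcp_pos: [0.477, 0.0104, 0.297]
eef_rot: [-92.7, 37.2, 176.8]
contact_force: [-0.5, -0.2, 0.0]
gripper_width: 0.0878
```

```bash
cat > kin.py <<'E'
from h import *
import json
def fk(q,p):
    a1,d1,L2,L3,e,Lt,w,w2,h=p; q=np.radians(q)
    Y=lambda a:Ro.from_euler('y',a).as_matrix()
    A=Ro.from_euler('z',q[0]).as_matrix()
    B=A@Y(q[1]); Cc=B@Y(-q[2]); D=Cc@Ro.from_euler('x',-q[3]).as_matrix(); E=D@Y(-q[4])
    t=A@[a1,w,d1]+B@[0,0,L2]+Cc@[L3,0,e]+E@[Lt,w2,h]
    return t,E[:,0]
def load():
    return [json.loads(l) for l in open("log.txt")]
P0=np.array([0,.4,.4,.4,0,.2,-.19,0,0])
def fitkin():
    D=load()
    f=lambda p:np.concatenate([fk(q,p)[0]-t for q,t,y in D]+[(np.array(p)-P0)*.0003])
    return least_squares(f,P0)
if __name__=="__main__":
    b=fitkin(); print(np.round(b.x,4)); print(np.round(b.fun[:-9].reshape(-1,3),4))
E
python3 - <<'E'
from st import *
st()
E
python3 kin.py
```

```text
t 10.1 tcp [0.477  0.0104 0.297 ] grasp [0.4655 0.0102 0.3121] y [ 0.605  0.013 -0.796] z [-0.028 -0.999 -0.037] q [ 36.8 -25.2 -58.1  41.3 -32.2  20.2] F [-0.5 -0.2  0. ] w 0.0878
[-0.      0.1988  0.6016  0.4636  0.      0.378  -0.     -0.1918 -0.    ]
[[-0. -0.  0.]
 [ 0. -0. -0.]
 [ 0. -0.  0.]
 [ 0. -0. -0.]
 [ 0. -0.  0.]
 [-0.  0.  0.]
 [-0.  0. -0.]
 [ 0.  0. -0.]]
```

```bash
cat > ik.py <<'E'
from kin import *
PK=fitkin().x
lo=np.array([-176,-82,-58.2,-173.8,-174.7]);hi=np.array([176,121.7,71.7,95.5,-.2])
def ik(t,y,seeds):
    out=[]
    for s in seeds:
        f=lambda q:np.r_[(fk(np.r_[q,0],PK)[0]-t)*10,(fk(np.r_[q,0],PK)[1]-y)*3]
        so=least_squares(f,np.clip(s,lo+.1,hi-.1),bounds=(lo,hi),x_scale=10)
        out.append((np.abs(so.fun).max(),so.x))
    return min(out,key=lambda o:o[0])
rng=np.random.default_rng(0)
SE=[[36,-16,-43,16,-47],[20,30,0,20,-60],[-20,10,-40,-30,-40],[40,-40,-20,40,-60],[30,10,-40,-120,-50]]+[list(rng.uniform(lo,hi)) for _ in range(6)]
if __name__=="__main__":
    for th in(30,35,40):
        y=np.array([np.sin(np.radians(th)),0,-np.cos(np.radians(th))])
        for x in(.44,.48,.52,.56,.60,.64):
            for z in((.036,.244) if x>.55 else (.036,.10)):
                e,q=ik(np.array([x,.016,z])+.019*y,y,SE); print(th,x,z,round(e,4),np.round(q,1) if e<1e-3 else "-")
E
python3 ik.py
```

```text
30 0.44 0.036 0.2149 -
30 0.44 0.1 0.4008 -
30 0.48 0.036 0.259 -
30 0.48 0.1 0.3675 -
30 0.52 0.036 0.3215 -
30 0.52 0.1 0.3379 -
30 0.56 0.036 0.3682 -
30 0.56 0.244 0.0 [ 26.5  -6.  -50.1  35.7 -22.5]
30 0.6 0.036 0.3908 -
30 0.6 0.244 0.0 [ 24.4  -1.7 -45.8  34.  -21.7]
30 0.64 0.036 0.3835 -
30 0.64 0.244 0.0 [ 22.7   2.3 -41.   31.7 -21.6]
35 0.44 0.036 0.1114 -
35 0.44 0.1 0.3108 -
35 0.48 0.036 0.1337 -
35 0.48 0.1 0.2744 -
35 0.52 0.036 0.1523 -
35 0.52 0.1 0.3938 -
35 0.56 0.036 0.1576 -
35 0.56 0.244 0.0185 -
35 0.6 0.036 0.207 -
35 0.6 0.244 0.0 [ 12.7  -3.3 -56.1  68.3  -7.8]
35 0.64 0.036 0.2642 -
35 0.64 0.244 0.0 [ 11.6   0.6 -52.2  68.1  -7.1]
40 0.44 0.036 0.0 [ -18.     8.2  -48.5 -114.6  -12.6]
40 0.44 0.1 0.1837 -
40 0.48 0.036 0.0 [ -11.8   10.4  -43.  -110.3   -8. ]
40 0.48 0.1 0.19 -
40 0.52 0.036 0.0134 -
40 0.52 0.1 0.1999 -
40 0.56 0.036 0.0427 -
40 0.56 0.244 0.1682 -
40 0.6 0.036 0.0737 -
40 0.6 0.244 0.1353 -
40 0.64 0.036 0.1009 -
40 0.64 0.244 0.1417 -
```

```bash
cat > ik2.py <<'E'
from ik import *
SE=[list(rng.uniform(lo,hi)) for _ in range(25)]+[[a,5,-40,b,-15] for a in(-30,0,30) for b in(-170,-140,-110,-80,80,40,-40)]
def allsol(t,y):
    S=[]
    for s in SE:
        e,q=ik(t,y,[s])
        if e<1e-4 and not any(np.abs(q-w).max()<.5 for w in S): S.append(q)
    return S
def ty(th,yaw):
    th=np.radians(th); return np.array([np.sin(th)*np.cos(yaw),np.sin(th)*np.sin(yaw),-np.cos(th)])
if __name__=="__main__":
    for th in(28,31,34,37,40,43):
        for nm,g,yaw in(("hang",(.696-.075,.050,.265-.027+.006),.097),("over",(.696-.075,.050,.265-.027+.006+.022),.097),("pre",(.696-.19,.040,.27),.097),("pick",(.435,.016,.036),-.03),("pick.1",(.435,.016,.10),-.03)):
            y=ty(th,yaw); S=allsol(np.array(g)+.019*y,y); print(th,nm,[np.round(q).astype(int).tolist() for q in S])
E
time python3 ik2.py
```

```text
28 hang [[27, 1, -39, 23, -26]]
28 over [[27, 0, -36, 21, -29]]
28 pre [[35, -13, -48, 25, -33]]
28 pick []
28 pick.1 []
31 hang [[26, 0, -44, 33, -19]]
31 over [[27, -1, -41, 28, -24]]
31 pre [[34, -14, -52, 32, -28]]
31 pick []
31 pick.1 []
34 hang [[21, -1, -51, 50, -11]]
34 over [[25, -2, -46, 39, -17]]
34 pre [[32, -16, -57, 40, -23]]
34 pick []
34 pick.1 []
37 hang []
37 over [[16, -3, -53, 64, -7]]
37 pre []
37 pick []
37 pick.1 []
40 hang []
40 over []
40 pre []
40 pick [[-22, 8, -51, -120, -15]]
40 pick.1 []
43 hang []
43 over []
43 pre []
43 pick []
43 pick.1 []
real	1m41.307s
user	1m40.332s
sys	0m0.119s
```

```bash
cat > scan.py <<'E'
from ik2 import *
from multiprocessing import Pool
S4=[[0,10,-40,40,-20],[30,30,-30,-60,-30],[-30,30,-30,0,-10],[20,30,-30,-120,-30],[-20,20,-20,80,-40]]
def job(a):
    th,x,yy,yaw=a; y=ty(th,np.radians(yaw)); t=np.array([x,yy,.036])+.019*y; az=np.degrees(np.arctan2(yy,x))
    best=None
    for s in S4:
        s=[s[0]+az]+s[1:]; e,q=ik(t,y,[s])
        if e<1e-4:
            m=min((q-lo)[1:].min(),(hi-q)[1:].min())
            if best is None or m>best[0]: best=(m,q)
    return a,best
if __name__=="__main__":
    J=[(30,x,y,yaw) for x in(.25,.35,.45,.52) for y in(-.7,-.6,-.45,-.3,-.2,.2,.3,.45,.6,.7) for yaw in range(-180,180,30)]
    with Pool() as p: R=p.map(job,J,chunksize=8)
    for a,b in R:
        if b and b[0]>1.5: print(a,round(b[0],1),np.round(b[1]).astype(int).tolist())
E
nproc; time python3 scan.py
```

```text
4
(30, 0.25, -0.7, -180) 57.5 [-46, 45, -1, 23, -68]
(30, 0.25, -0.7, -150) 37.7 [-45, 38, -20, 40, -48]
(30, 0.25, -0.7, -120) 18.8 [-54, 30, -39, 77, -28]
(30, 0.25, -0.7, -30) 31.3 [-66, 30, -8, -35, -31]
(30, 0.25, -0.7, 0) 53.6 [-72, 36, 4, -36, -54]
(30, 0.25, -0.7, 30) 55.6 [-71, 43, 16, -31, -73]
(30, 0.25, -0.7, 60) 45.3 [-68, 49, 26, -23, -87]
(30, 0.25, -0.7, 90) 40.3 [-62, 53, 31, -13, -95]
(30, 0.25, -0.7, 120) 43.7 [-56, 54, 28, -2, -94]
(30, 0.25, -0.7, 150) 55.3 [-51, 51, 16, 10, -84]
(30, 0.25, -0.6, -180) 44.9 [-40, 39, -13, 21, -63]
(30, 0.25, -0.6, -150) 26.4 [-39, 32, -32, 41, -46]
(30, 0.25, -0.6, -120) 8.4 [-50, 25, -50, 82, -28]
(30, 0.25, -0.6, -30) 25.7 [-63, 23, -20, -38, -26]
(30, 0.25, -0.6, 0) 47.7 [-69, 29, -9, -39, -48]
(30, 0.25, -0.6, 30) 60.1 [-69, 35, 2, -33, -66]
(30, 0.25, -0.6, 60) 61.4 [-65, 41, 10, -25, -79]
(30, 0.25, -0.6, 90) 57.6 [-59, 45, 14, -15, -86]
(30, 0.25, -0.6, 120) 60.4 [-52, 46, 11, -4, -85]
(30, 0.25, -0.6, 150) 59.9 [-46, 43, 2, 8, -77]
(30, 0.25, -0.45, -180) 30.1 [-29, 31, -28, 17, -59]
(30, 0.25, -0.45, -150) 13.4 [-25, 25,
[... 17106 characters left out ...]
4.8 [66, 34, -32, 71, -29]
(30, 0.52, 0.6, 90) 33.9 [53, 33, -2, -33, -34]
(30, 0.52, 0.6, 120) 56.5 [48, 39, 11, -35, -57]
(30, 0.52, 0.6, 150) 47.3 [48, 47, 24, -30, -76]
(30, 0.52, 0.7, -180) 18.7 [55, 61, 53, -25, -99]
(30, 0.52, 0.7, -150) 4.9 [60, 69, 67, -16, -114]
(30, 0.52, 0.7, -120) 4.0 [65, 72, 68, -3, -116]
(30, 0.52, 0.7, -90) 21.9 [70, 66, 50, 10, -102]
(30, 0.52, 0.7, -60) 45.0 [74, 57, 27, 21, -82]
(30, 0.52, 0.7, -30) 58.8 [76, 48, 4, 34, -59]
(30, 0.52, 0.7, 0) 35.2 [72, 41, -17, 55, -35]
(30, 0.52, 0.7, 90) 34.3 [58, 38, 6, -28, -34]
(30, 0.52, 0.7, 120) 51.3 [53, 44, 20, -33, -58]
(30, 0.52, 0.7, 150) 35.4 [53, 52, 36, -30, -80]
real	0m24.239s
user	1m28.747s
sys	0m0.271s
```

```bash
cat > full.py <<'E'
from ik2 import *
lo6,hi6=-173,173
def frames(q):
    q=np.radians(q);Y=lambda a:Ro.from_euler('y',a).as_matrix()
    return Ro.from_euler('z',q[0]).as_matrix()@Y(q[1]-q[2])@Ro.from_euler('x',-q[3]).as_matrix()@Y(-q[4])
def jaw(q):
    E=frames(q); a=np.radians(q[5]); return np.cos(a)*E[:,2]*JS[0]+np.sin(a)*E[:,1]*JS[1]
JS=(1,1)
def q6for(q,jawdir):
    E=frames(np.r_[q,0]); a=np.degrees(np.arctan2(jawdir@E[:,1]*JS[1],jawdir@E[:,2]*JS[0]))
    return [b for b in(a,a+180,a-180) if -173<=b<=173]
E
python3 - <<'E'
import full
from full import *
s=r.get_state(); R=Ro.from_euler('xyz',s["eef_rot"],degrees=True).as_matrix()
for js in((1,1),(1,-1),(-1,1),(-1,-1)):
    full.JS=js; print(js,full.jaw(s["joints"]),R[:,2])
E
cat > scan2.py <<'E'
from scan import *
if __name__=="__main__":
    J=[(th,x,y,yaw) for th in(32,) for x,y in((.46,.016),(.46,.0),(.46,.03)) for yaw in range(-180,180,15)]
    with Pool() as p: R=p.map(job,J,chunksize=4)
    for a,b in R:
        if b and b[0]>1.5: print(a,round(b[0],1),np.round(b[1]).astype(int).tolist())
E
python3 scan2.py
```

```text
(1, 1) [0.02777589 0.9989258  0.03709108] [-0.02777589 -0.9989258  -0.03709108]
(1, -1) [0.5368094  0.73164927 0.4201488 ] [-0.02777589 -0.9989258  -0.03709108]
(-1, 1) [-0.5368094  -0.73164927 -0.4201488 ] [-0.02777589 -0.9989258  -0.03709108]
(-1, -1) [-0.02777589 -0.9989258  -0.03709108] [-0.02777589 -0.9989258  -0.03709108]
(32, 0.46, 0.016, -180) 44.5 [18, 33, -14, -10, -74]
(32, 0.46, 0.016, -165) 41.8 [23, 33, -16, -4, -72]
(32, 0.46, 0.016, -150) 37.6 [28, 32, -21, 1, -69]
(32, 0.46, 0.016, -135) 32.2 [32, 31, -26, 7, -65]
(32, 0.46, 0.016, -120) 25.6 [37, 29, -33, 14, -59]
(32, 0.46, 0.016, -105) 17.9 [40, 26, -40, 22, -53]
(32, 0.46, 0.016, -90) 9.1 [43, 23, -49, 33, -46]
(32, 0.46, 0.016, 30) 14.4 [9, 9, -41, -51, -15]
(32, 0.46, 0.016, 45) 22.5 [0, 12, -36, -52, -28]
(32, 0.46, 0.016, 60) 27.0 [-4, 16, -31, -49, -39]
(32, 0.46, 0.016, 75) 31.5 [-4, 19, -27, -45, -47]
(32, 0.46, 0.016, 90) 35.7 [-3, 22, -23, -40, -55]
(32, 0.46, 0.016, 105) 39.5 [-1, 25, -19, -35, -61]
(32, 0.46, 0.016, 120) 42.6 [2, 28, -16, -31, -66]
(32, 0.46, 0.016, 135) 44.8 [5, 30, -13, -26, -70]
(32
[... 1091 characters left out ...]
32, 0.46, 0.03, -135) 33.0 [33, 31, -25, 7, -65]
(32, 0.46, 0.03, -120) 26.5 [38, 29, -32, 13, -60]
(32, 0.46, 0.03, -105) 18.9 [42, 27, -39, 21, -53]
(32, 0.46, 0.03, -90) 10.2 [44, 24, -48, 32, -46]
(32, 0.46, 0.03, 30) 12.3 [12, 9, -42, -49, -12]
(32, 0.46, 0.03, 45) 22.1 [2, 12, -36, -52, -27]
(32, 0.46, 0.03, 60) 26.6 [-2, 15, -32, -50, -38]
(32, 0.46, 0.03, 75) 31.0 [-3, 19, -27, -45, -47]
(32, 0.46, 0.03, 90) 35.3 [-2, 22, -23, -41, -54]
(32, 0.46, 0.03, 105) 39.1 [0, 25, -19, -36, -61]
(32, 0.46, 0.03, 120) 42.4 [3, 28, -16, -31, -66]
(32, 0.46, 0.03, 135) 44.7 [7, 30, -13, -26, -70]
(32, 0.46, 0.03, 150) 46.0 [11, 32, -12, -21, -73]
(32, 0.46, 0.03, 165) 46.1 [15, 33, -12, -16, -74]
```

```bash
sed -i 's/^JS=(1,1)/JS=(-1,-1)/' full.py; cat > path.py <<'E'
from full import *
def way(W,th,seed,q6seed=None,names=None):
    q=np.array(seed,float); p6=q6seed
    for i,(g,yaw) in enumerate(W):
        y=ty(th,np.radians(yaw)); e,qn=ik(np.array(g)+.019*y,y,[q])
        j=np.array([-np.sin(np.radians(yaw)),np.cos(np.radians(yaw)),0]); c=q6for(qn,j)
        if p6 is None: s6=c
        else: s6=min(c,key=lambda a:abs(a-p6)); p6=s6
        print(np.round(g,3),yaw,"err",round(e,4),np.round(qn,0).astype(int).tolist(),np.round(s6))
        q=qn
if __name__=="__main__":
    for th in(32,):
      for bx,by,yw in((.46,.016,-95),(.475,.02,-100),(.46,.02,40)):
        u=np.array([np.cos(np.radians(yw)),np.sin(np.radians(yw)),0]); g=np.array([bx,by,.03])-.026*u
        y=ty(th,np.radians(yw)); print(th,bx,by,yw)
        W=[(g,yw),(g+[0,0,.06],yw),(g+[0,0,.12],yw),(g-y*.1,yw),([.44,.03,.2],yw),([.47,.03,.27],yw+(5-yw)*.25),([.49,.03,.27],yw+(5-yw)*.5),([.50,.03,.27],yw+(5-yw)*.75),([.51,.03,.27],5.5),([.56,.045,.262],5.5),([.62,.05,.262],5.5),([.62,.05,.24],5.5)]
        way(W,th,[43,23,-49,33,-46] if yw<0 else [3,12,-38,-50,-25])
E
python3 path.py
```

```text
32 0.46 0.016 -95
[0.462 0.042 0.03 ] -95 err 0.0 [44, 26, -44, 27, -49] [107. -73.]
[0.462 0.042 0.09 ] -95 err 0.0 [45, 20, -41, 24, -57] [112. -68.]
[0.462 0.042 0.15 ] -95 err 0.0 [45, 16, -37, 22, -65] [115. -65.]
[0.467 0.095 0.115] -95 err 0.0 [49, 21, -35, 20, -63] [112. -68.]
[0.44 0.03 0.2 ] -95 err 0.0 [46, 10, -36, 20, -71] [117. -63.]
[0.47 0.03 0.27] -70.0 err 0.0 [49, 1, -39, 30, -69] [136. -44.]
[0.49 0.03 0.27] -45.0 err 0.0 [47, -6, -48, 40, -56] [153. -27.]
[0.5  0.03 0.27] -20.0 err 0.0 [40, -12, -55, 46, -40] [-4.]
[0.51 0.03 0.27] 5.5 err 0.0 [32, -14, -53, 33, -26] [-143.   37.]
[0.56  0.045 0.262] 5.5 err 0.0 [29, -8, -50, 35, -22] [-143.   37.]
[0.62  0.05  0.262] 5.5 err 0.0 [26, -1, -43, 32, -21] [-138.   42.]
[0.62 0.05 0.24] 5.5 err 0.0 [24, 0, -47, 39, -16] [-144.   36.]
32 0.475 0.02 -100
[0.48  0.046 0.03 ] -100 err 0.0 [43, 28, -39, 24, -52] [108. -72.]
[0.48  0.046 0.09 ] -100 err 0.0 [43, 23, -36, 22, -60] [111. -69.]
[0.48  0.046 0.15 ] -100 err 0.0 [43, 18, -32, 20, -67] [114. -66.]
[0.489 0.098 0.115] -100 err 0.0 [46, 23, -30, 19, -66] [111. -69
[... 647 characters left out ...]
-40, -42, -27] [-20. 160.]
[0.44  0.003 0.15 ] 40 err 0.0 [9, -5, -39, -31, -32] [-35. 145.]
[ 0.399 -0.031  0.115] 40 err 0.0 [-1, -3, -41, -39, -33] [-19. 161.]
[0.44 0.03 0.2 ] 40 err 0.0 [18, -12, -40, -21, -33] [-53. 127.]
[0.47 0.03 0.27] 31.25 err 0.0 [25, -16, -39, -6, -35] [-79. 101.]
[0.49 0.03 0.27] 22.5 err 0.0 [29, -16, -45, 7, -29] [-102.   78.]
[0.5  0.03 0.27] 13.75 err 0.0 [32, -16, -50, 21, -27] [-125.   55.]
[0.51 0.03 0.27] 5.5 err 0.0 [32, -14, -53, 33, -26] [-143.   37.]
[0.56  0.045 0.262] 5.5 err 0.0 [29, -8, -50, 35, -22] [-143.   37.]
[0.62  0.05  0.262] 5.5 err 0.0 [26, -1, -43, 32, -21] [-138.   42.]
[0.62 0.05 0.24] 5.5 err 0.0 [24, 0, -47, 39, -16] [-144.   36.]
```

Request:
drive_tool(
  deltas=[
    [0,0,0,0,0.12,0],
    [0,0,0,0,0.24,0],
    [0,0,0,0,0.36,0],
    [0,0,0,0,0.48,0],
    [0,0,-2,0,0.6,0],
    [0,0,-4,0,0.7,0],
    [0,0,-7,0,0.7,0],
    [0,0,-10,0,0.7,0],
  ],
  claw=1,
)

```text
time_s: 10.77
tcp_pos: [0.4778, 0.0116, 0.1917]
eef_rot: [-90.6, -3.4, 177.4]
contact_force: [0.4, -0.0, -1.2]
gripper_width: 0.0877
```

```bash
python3 - <<'E'
from st import *
st(); view("pics/v6.png",{"side":(280,150,380,290),"top":(260,180,380,260)},{"side":4,"top":3})
E
```

```text
t 10.77 tcp [0.4778 0.0116 0.1917] grasp [0.4789 0.0114 0.2107] y [-0.058  0.013 -0.998] z [-0.045 -0.999 -0.01 ] q [ 23.3   5.6 -23.   -2.2 -64.2  65.1] F [ 0.4 -0.  -1.2] w 0.0877
```

View pics/v6.png

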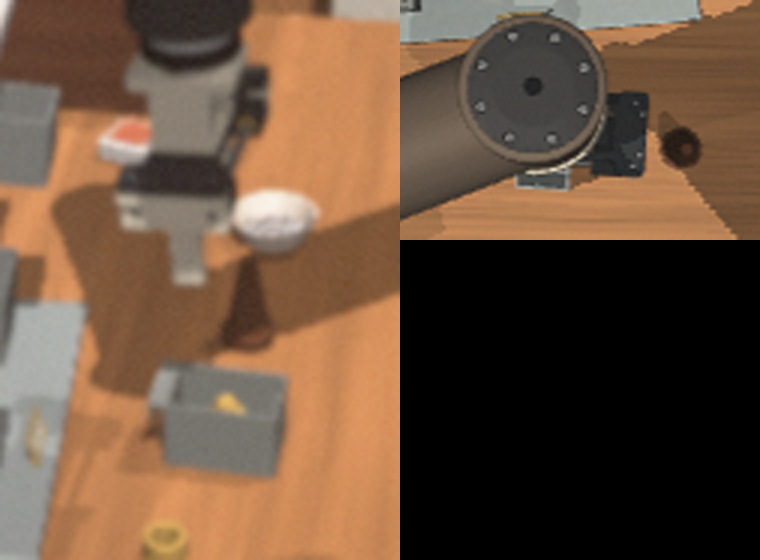

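```bash
cat > goal.py <<'E'
from st import *
def Rt(th,yawdeg,sgn=-1):
    """tool rotation: leaned back th deg along heading yaw, jaw = sgn*bin y"""
    a=np.radians(yawdeg); th=np.radians(th)
    y=np.array([np.sin(th)*np.cos(a),np.sin(th)*np.sin(a),-np.cos(th)]); z=sgn*np.array([-np.sin(a),np.cos(a),0]); return np.c_[np.cross(y,z),y,z]
def delta(g,th,yaw,sgn=-1):
    s=r.get_state(); R0=Ro.from_euler('xyz',s["eef_rot"],degrees=True).as_matrix(); R1=Rt(th,yaw,sgn)
    t=np.array(g)+.019*R1[:,1]
    d=Ro.from_matrix(R1@R0.T).as_rotvec(); print("tcp goal",np.round(t,4),"delta cm",np.round((t-s["tcp_pos"])*100,2),"rot",np.round(d,3))
    return t,R1
E
python3 - <<'E'
from goal import *
delta([.46,.016,.12],0,-2)
E
```

```text
tcp goal [0.46  0.016 0.101] delta cm [-1.32  0.54 -8.82] rot [-0.011 -0.065  0.009]
```

Request:
drive_tool(
  deltas=[
    [-0.4,0.2,0,-0.005,-0.03,0],
    [-1,0.5,-1,-0.011,-0.065,0.009],
    [-1.3,0.5,-3,-0.011,-0.065,0.009],
    [-1.3,0.5,-5,-0.011,-0.065,0.009],
    [-1.3,0.5,-7,-0.011,-0.065,0.009],
    [-1.3,0.5,-8.8,-0.011,-0.065,0.009],
    [-1.3,0.5,-8.8,-0.011,-0.065,0.009],
    [-1.3,0.5,-8.8,-0.011,-0.065,0.009],
  ],
)

```text
time_s: 11.53
tcp_pos: [0.4634, 0.0162, 0.1079]
eef_rot: [-90.1, 0.7, 178.2]
contact_force: [-0.9, 0.3, 0.6]
gripper_width: 0.0877
```

```bash
python3 - <<'E'
from goal import *
st(); delta([.46,.016,.038],0,-2)
view("pics/v7.png",{"side":(280,150,380,290),"top":(260,180,380,260)},{"side":4,"top":3})
E
```

```text
t 11.53 tcp [0.4634 0.0162 0.1079] grasp [0.4632 0.0162 0.1269] y [ 0.012  0.001 -1.   ] z [-0.032 -0.999 -0.002] q [ 26.7   6.9 -35.2   0.3 -47.2  61.3] F [-0.9  0.3  0.6] w 0.0877
tcp goal [0.46  0.016 0.019] delta cm [-0.34 -0.02 -8.89] rot [-0.001  0.012 -0.003]
```

View pics/v7.png

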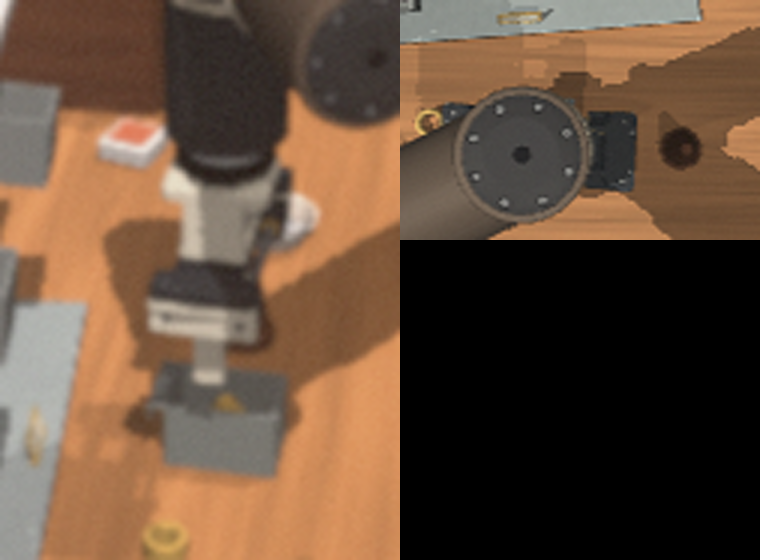

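Request:
drive_tool(
  deltas=[
    [-0.3,0,-2,0,0.01,0],
    [-0.3,0,-4,0,0.01,0],
    [-0.3,0,-6,0,0.01,0],
    [-0.3,0,-7.5,0,0.01,0],
    [-0.3,0,-8.4,0,0.01,0],
    [-0.3,0,-8.8,0,0.01,0],
    [-0.3,0,-8.8,0,0.01,0],
    [-0.3,0,-8.8,0,0.01,0],
  ],
)

```text
time_s: 12.3
tcp_pos: [0.4609, 0.0162, 0.0196]
eef_rot: [-90.1, 0.2, 178.2]
contact_force: [-0.0, -0.5, 0.2]
gripper_width: 0.0877
```

Request:
drive_tool(
  deltas=[
    [0,0,0,0,0,0],
    [0,0,0,0,0,0],
    [0,0,0,0,0,0],
    [0,0,0,0,0,0],
    [0,0,0,0,0,0],
    [0,0,0,0,0,0],
    [0,0,0,0,0,0],
    [0,0,0,0,0,0],
  ],
  claw=0.55,
  squeeze=20,
)

```text
time_s: 12.97
tcp_pos: [0.4602, 0.0158, 0.019]
eef_rot: [-90.1, 0.1, 178.2]
contact_force: [-0.9, -1.4, 6.1]
gripper_width: 0.0598
```

```bash
python3 - <<'E'
from goal import *
st()
E
```

```text
t 12.97 tcp [0.4602 0.0158 0.019 ] grasp [0.4602 0.0158 0.038 ] y [ 0.002  0.001 -1.   ] z [-0.032 -1.    -0.001] q [ 26.6  15.  -40.6  -0.  -34.2  61.6] F [-0.9 -1.4  6.1] w 0.0598
```

Request:
drive_tool(
  deltas=[
    [0,0,1,0,0,0],
    [0,0,2,0,0,-0.1],
    [0.3,0,2,0,0,-0.22],
    [0.6,0,2,0,0,-0.34],
    [0.9,0.2,2,0,0,-0.46],
    [1.2,0.4,2,0,0,-0.58],
    [1.5,0.6,2,0,0,-0.7],
    [1.5,0.8,2,0,0,-0.82],
  ],
)

```text
time_s: 13.63
tcp_pos: [0.4752, 0.024, 0.0383]
eef_rot: [-90.1, 0.1, 130.8]
contact_force: [0.4, -0.2, -3.2]
gripper_width: 0.0601
```

Request:
drive_tool(
  deltas=[
    [0,0,0,0,0,-0.12],
    [0,0,0,0,0,-0.24],
    [0,0,0,0,0,-0.36],
    [0,0,0,0,0,-0.48],
    [0,0,0,0,0,-0.6],
    [0,0,0,0,0,-0.72],
    [0,0,0,0,0,-0.84],
    [0,0,0,0,0,-0.89],
  ],
)

```text
time_s: 14.3
tcp_pos: [0.4745, 0.0237, 0.0382]
eef_rot: [-90.0, 0.1, 79.8]
contact_force: [0.0, -0.1, -3.6]
gripper_width: 0.06
```

```bash
python3 - <<'E'
from goal import *
st(); view("pics/v8.png",{"side":(280,150,380,290),"top":(260,180,380,260)},{"side":4,"top":3})
E
```

```text
t 14.3 tcp [0.4745 0.0237 0.0382] grasp [0.4745 0.0238 0.0572] y [-0.    -0.002 -1.   ] z [-0.984  0.177 -0.   ] q [ 26.8  14.4 -37.7   0.2 -38.  -37.1] F [ 0.  -0.1 -3.6] w 0.06
```

View pics/v8.png

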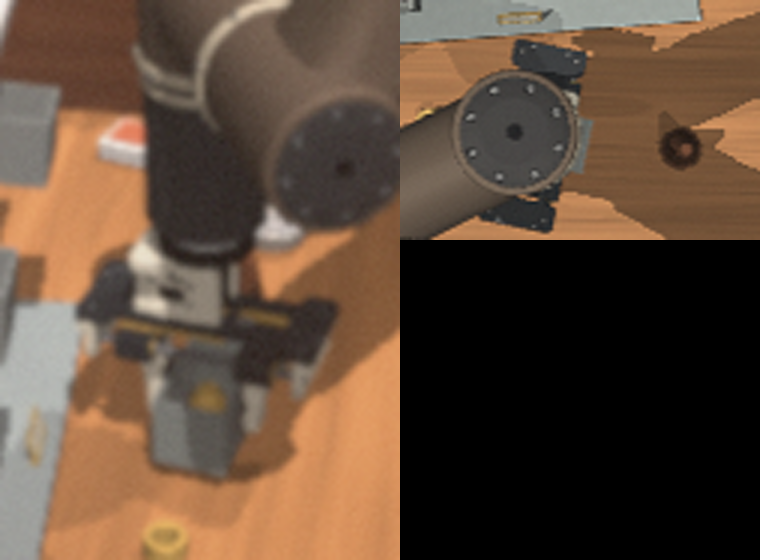

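Request:
drive_tool(
  deltas=[
    [0,0,-0.7,0,0,0],
    [0,0,-1.3,0,0,0],
    [0,0,-1.7,0,0,0],
    [0,0,-1.9,0,0,0],
    [0,0,-1.9,0,0,0],
    [0,0,-1.9,0,0,0],
    [0,0,-1.9,0,0,0],
    [0,0,-1.9,0,0,0],
  ],
)

```text
time_s: 15.07
tcp_pos: [0.4752, 0.0239, 0.0196]
eef_rot: [-90.1, 0.1, 80.2]
contact_force: [0.2, 0.5, -2.8]
gripper_width: 0.0599
```

Request:
drive_tool(
  deltas=[
    [0,0,0,0,0,0],
    [0,0,0,0,0,0],
    [0,0,0,0,0,0],
    [0,0,0,0,0,0],
    [0,0,2,0,0,0],
    [0,0,5,0,0,0],
    [0,0,9,0,0,0],
    [0,0,13,0,0,0],
  ],
  claw=1,
)

```text
time_s: 15.73
tcp_pos: [0.4743, 0.0235, 0.1509]
eef_rot: [-90.0, 0.2, 80.2]
contact_force: [1.7, 1.1, -0.4]
gripper_width: 0.0873
```

```bash
python3 - <<'E'
from goal import *
st(); delta([.486,.085,.12],32,-100.2); delta([.486,.085,.12],32,-100.2,1)
view("pics/v9.png",{"side":(280,150,380,290),"top":(260,180,380,260)},{"side":4,"top":3})
E
```

```text
t 15.73 tcp [0.4743 0.0235 0.1509] grasp [0.4744 0.0235 0.1699] y [-0.001 -0.003 -1.   ] z [-0.985  0.17   0.   ] q [ 26.8   5.4 -30.1   0.2 -54.6 -36.7] F [ 1.7  1.1 -0.4] w 0.0873
tcp goal [0.4842 0.0751 0.1039] delta cm [ 0.99  5.16 -4.7 ] rot [-0.547  0.096 -0.007]
tcp goal [0.4842 0.0751 0.1039] delta cm [ 0.99  5.16 -4.7 ] rot [0.151 0.856 3.012]
```

View pics/v9.png

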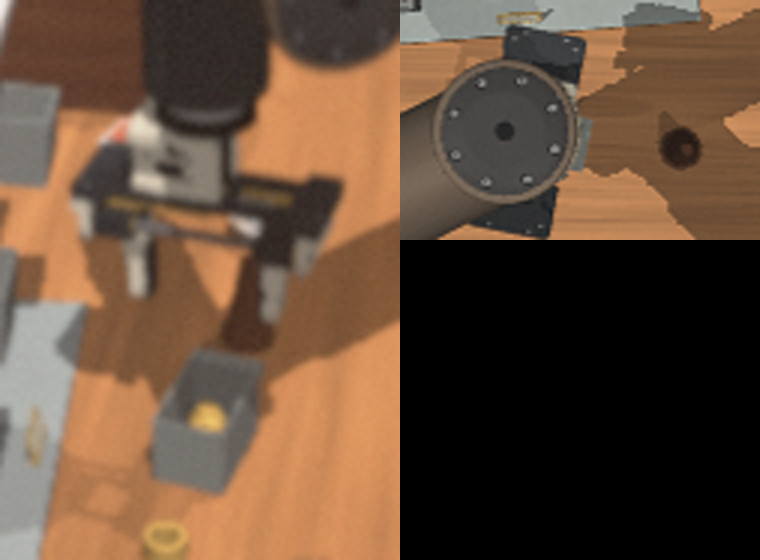

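Request:
drive_tool(
  deltas=[
    [0,1,0,-0.1,0.017,0],
    [0.5,2,0,-0.2,0.035,0],
    [1,4,0,-0.3,0.053,0],
    [1.2,5.5,-1,-0.4,0.07,0],
    [1.2,6.6,-2.5,-0.5,0.088,-0.006],
    [1.2,6.8,-4.5,-0.547,0.096,-0.007],
    [1.2,6.8,-5.2,-0.547,0.096,-0.007],
    [1.2,6.8,-5.2,-0.547,0.096,-0.007],
  ],
)

```text
time_s: 16.5
tcp_pos: [0.4861, 0.0917, 0.0955]
eef_rot: [-89.9, 32.1, 80.0]
contact_force: [0.2, 0.1, -0.1]
gripper_width: 0.0871
```

```bash
python3 - <<'E'
from goal import *
st(); delta([.4797,.0495,.029],32,-100.2)
view("pics/v10.png",{"side":(280,150,380,290),"top":(260,180,380,260)},{"side":4,"top":3})
E
```

```text
t 16.5 tcp [0.4861 0.0917 0.0955] grasp [0.4879 0.1017 0.1116] y [-0.094 -0.523 -0.847] z [-0.985  0.175  0.002] q [ 46.8  23.6 -29.5  18.5 -65.8 -68.8] F [ 0.2  0.1 -0.1] w 0.0871
tcp goal [0.4779 0.0396 0.0129] delta cm [-0.82 -5.22 -8.26] rot [ 0.002 -0.002 -0.002]
```

View pics/v10.png

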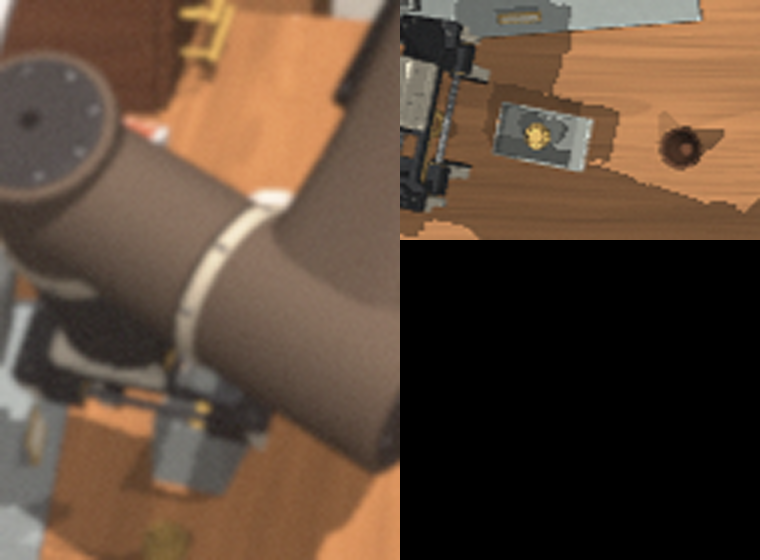

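Request:
drive_tool(
  deltas=[
    [-0.2,-1.3,-2,0,0,0],
    [-0.4,-2.6,-4,0,0,0],
    [-0.6,-3.8,-6,0,0,0],
    [-0.8,-4.7,-7.4,0,0,0],
    [-0.8,-5.1,-8.1,0,0,0],
    [-0.8,-5.2,-8.3,0,0,0],
    [-0.8,-5.2,-8.3,0,0,0],
    [-0.8,-5.2,-8.3,0,0,0],
  ],
)

```text
time_s: 17.27
tcp_pos: [0.4802, 0.0406, 0.0159]
eef_rot: [-90.2, 31.8, 79.7]
contact_force: [-0.6, 0.1, 0.2]
gripper_width: 0.0874
```

```bash
python3 - <<'E'
from goal import *
st(); delta([.4797,.0495,.029],32,-100.2)
view("pics/v11.png",{"side":(280,150,380,290),"top":(260,180,380,260)},{"side":4,"top":3})
E
```

```text
t 17.27 tcp [0.4802 0.0406 0.0159] grasp [0.4819 0.0504 0.032 ] y [-0.09  -0.519 -0.85 ] z [-0.984  0.176 -0.003] q [ 42.8  27.9 -38.5  23.8 -52.4 -72.5] F [-0.6  0.1  0.2] w 0.0874
tcp goal [0.4779 0.0396 0.0129] delta cm [-0.23 -0.1  -0.3 ] rot [-0.003  0.004 -0.001]
```

View pics/v11.png

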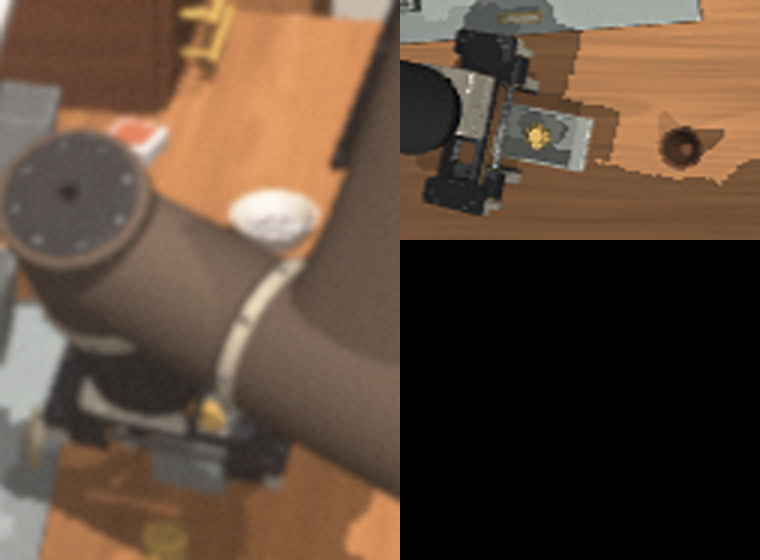

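Request:
drive_tool(
  deltas=[
    [0,0,0,0,0,0],
    [0,0,0,0,0,0],
    [0,0,0,0,0,0],
    [0,0,0,0,0,0],
    [0,0,0,0,0,0],
    [0,0,0,0,0,0],
    [0,0,0,0,0,0],
    [0,0,0,0,0,0],
  ],
  claw=0.5,
  squeeze=50,
)

```text
time_s: 18.03
tcp_pos: [0.479, 0.0399, 0.0147]
eef_rot: [-90.1, 31.9, 79.8]
contact_force: [-2.8, 2.0, 2.5]
gripper_width: 0.06
```

Request:
drive_tool(
  deltas=[
    [0,0,1,0,0,0],
    [0,0,2.5,0,0,0],
    [0,0,4,0,0,0],
    [0,0,6,0,0,0],
    [0,0,8,0,0,0],
    [0,0,10,0,0,0],
    [0,0,12,0,0,0],
    [0,0,13,0,0,0],
  ],
)

```text
time_s: 18.7
tcp_pos: [0.4797, 0.0403, 0.147]
eef_rot: [-90.2, 31.8, 79.7]
contact_force: [0.2, 0.4, -2.2]
gripper_width: 0.0599
```

```bash
python3 - <<'E'
from goal import *
st()
view("pics/v12.png",{"side":(260,150,380,290),"top":(260,180,360,260)},{"side":4,"top":3})
E
```

```text
t 18.7 tcp [0.4797 0.0403 0.147 ] grasp [0.4814 0.0502 0.1631] y [-0.09  -0.519 -0.85 ] z [-0.984  0.176 -0.003] q [ 43.3  17.4 -31.1  19.8 -69.  -65.2] F [ 0.2  0.4 -2.2] w 0.0599
```

View pics/v12.png

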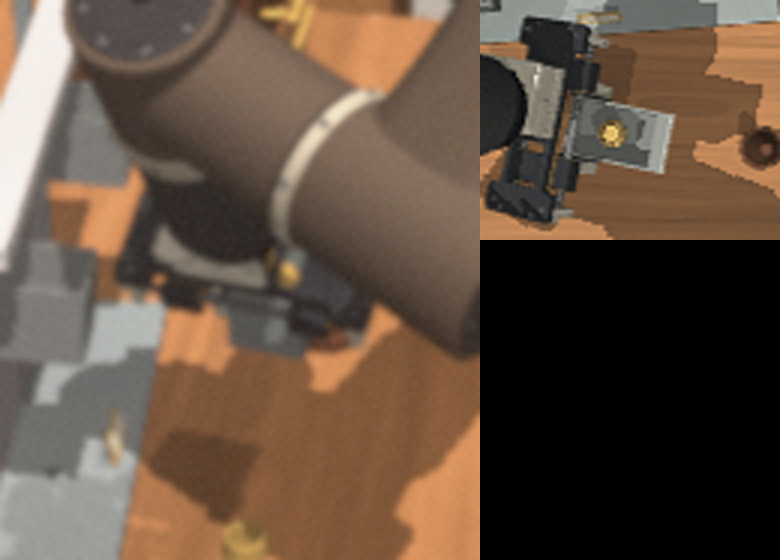

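Request:
drive_tool(
  deltas=[
    [0,0,2,0,0,0.09],
    [0,-0.2,4,0,0,0.2],
    [0.1,-0.5,6,0,0,0.31],
    [0.2,-0.8,8,0,0,0.43],
    [0.3,-1.1,9.5,0,0,0.55],
    [0.4,-1.4,10.5,0,0,0.67],
    [0.6,-1.6,10.7,0,0,0.79],
    [0.7,-1.8,10.7,0,0,0.9],
  ],
)

```text
time_s: 19.47
tcp_pos: [0.4856, 0.022, 0.251]
eef_rot: [-90.1, 31.9, 131.8]
contact_force: [-0.2, 0.6, -3.2]
gripper_width: 0.0595
```

```bash
python3 - <<'E'
from goal import *
st(); delta([.515,.035,.272],32,5.5)
E
```

```text
t 19.47 tcp [0.4856 0.022  0.251 ] grasp [0.4789 0.0294 0.2671] y [ 0.353 -0.394 -0.849] z [-0.745 -0.667 -0.001] q [ 48.5  -5.8 -48.3  38.2 -58.1 -30.4] F [-0.2  0.6 -3.2] w 0.0595
tcp goal [0.525  0.036  0.2559] delta cm [3.94 1.4  0.49] rot [-0.001 -0.001  0.937]
```

Request:
drive_tool(
  deltas=[
    [0.8,0.1,0.2,0,0,0.12],
    [1.5,0.3,0.3,0,0,0.24],
    [2.1,0.5,0.4,0,0,0.36],
    [2.6,0.7,0.5,0,0,0.48],
    [3,0.9,0.5,0,0,0.6],
    [3.4,1.1,0.5,0,0,0.72],
    [3.7,1.3,0.5,0,0,0.84],
    [3.9,1.4,0.5,0,0,0.937],
  ],
)

```text
time_s: 20.13
tcp_pos: [0.5233, 0.0343, 0.2543]
eef_rot: [-90.0, 31.7, -175.6]
contact_force: [-0.2, -1.3, -3.4]
gripper_width: 0.0599
```

```bash
python3 - <<'E'
from goal import *
st(); delta([.515,.035,.272],32,5.5)
view("pics/v13.png",{"side":(210,110,340,290),"top":(210,130,390,260)},{"side":3,"top":2.2})
E
```

```text
t 20.13 tcp [0.5233 0.0343 0.2543] grasp [0.5134 0.0335 0.2704] y [ 0.524  0.041 -0.85 ] z [ 0.077 -0.997 -0.   ] q [ 32.7 -13.9 -52.6  33.7 -26.7  34.7] F [-0.2 -1.3 -3.4] w 0.0599
tcp goal [0.525  0.036  0.2559] delta cm [0.17 0.17 0.16] rot [ 0.    -0.005  0.019]
```

View pics/v13.png

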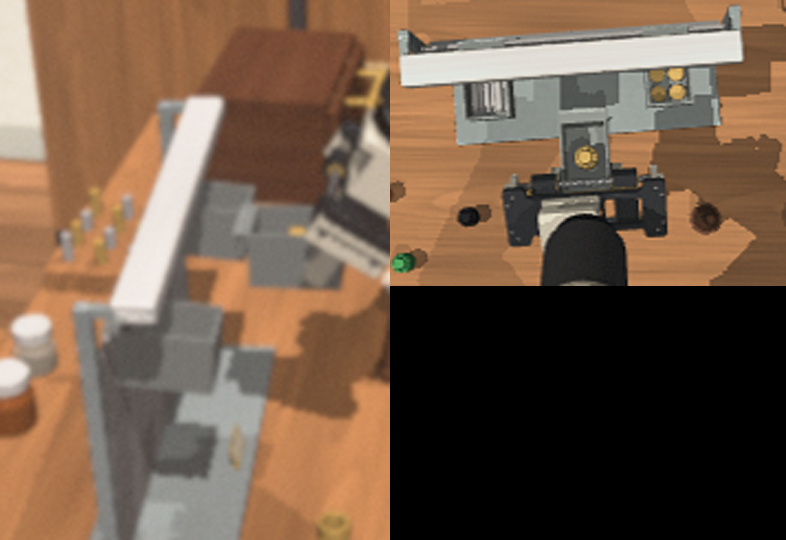

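```bash
cat > meas.py <<'E'
from joint import *
from st import *
HB={"top":[((-.0,-W,H),(B,-W,H)),((-.0,W,H),(B,W,H)),((.058,-W,H),(.058,W,H)),((.042,-W+.003,H),(.042,W-.003,H))],
"side":[((-.01,W,H),(B+.013,W,H)),((.058,-W,H),(.058,W,H)),((-.01,W,0),(B,W,0)),((B,W,0),(B,W,.045))]}
def measure(p0,tag,free=[0,1,3]):
    imgs={n:imaging.capture(n) for n in("side","top")}
    for c in(("top",),("side",),("side","top")):
        p,E,res=fit(imgs,{k:RS[k] for k in c},[.697,.058,0,.097],[0,1,3],(4,3,2.5)); q,E2,r2=fit(imgs,{k:HB[k] for k in c},p0,free,(4,3,2.5))
        print(c,"rack",np.round(p,4),"bin",np.round(q,4),"n",len(r2),np.median(abs(r2)).round(2))
        Rr=T(p)[0]; lip=np.array(q[:3])+T(q)[0]@[.05,0,.057]
        print("   lip in place frame mm",np.round(1000*(Rr.T@(lip-np.array([p[0],p[1],.265]))),1),"dyaw",round(q[3]-p[3],3))
        if len(c)==1:
            n=c[0]; bx={"top":(270,140,345,215),"side":(215,140,345,290)}[n]; draw(imgs[n],n,HB[n]+RS[n],q,bx,{"top":5,"side":3}[n],f"pics/{tag}_{n}.png")
            # bin only overlay
            draw(imgs[n],n,HB[n],q,bx,{"top":5,"side":3}[n],f"pics/{tag}_{n}.png")
    a=cv2.imread(f"pics/{tag}_top.png");b=cv2.imread(f"pics/{tag}_side.png"); h=max(a.shape[0],b.shape[0]); c=np.zeros((h,a.shape[1]+b.shape[1],3),np.uint8); c[:a.shape[0],:a.shape[1]]=a;c[:b.shape[0],a.shape[1]:]=b; cv2.imwrite(f"pics/{tag}.png",c)
E
python3 - <<'E'
from meas import *
measure([.5393,.0355,.2396,.077],"m1")
E
```

```text
('top',) rack [0.7    0.0574 0.     0.0965] bin [0.544  0.0339 0.2396 0.0675] n 93 0.29
   lip in place frame mm [-107.5   -9.8   31.6] dyaw -0.029
('side',) rack [0.6946 0.0586 0.     0.0973] bin [0.5404 0.0372 0.2396 0.0709] n 90 0.25
   lip in place frame mm [-105.6   -7.7   31.6] dyaw -0.026
('side', 'top') rack [0.696  0.057  0.     0.0976] bin [0.5429 0.0341 0.2396 0.0951] n 183 0.5
   lip in place frame mm [-104.6   -8.1   31.6] dyaw -0.002
```

View pics/m1.png

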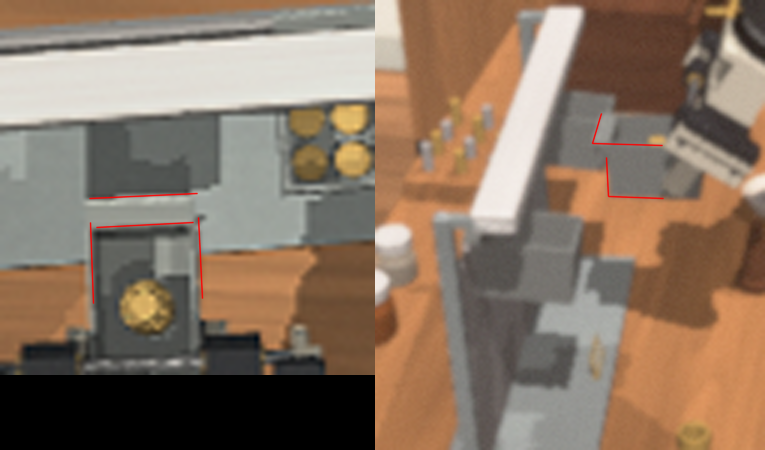

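Request:
drive_tool(
  deltas=[
    [0,0.2,-0.4,0,0,0.005],
    [0.5,0.4,-0.8,0,0,0.01],
    [1.5,0.6,-1.1,0,0,0.02],
    [2.8,0.8,-1.1,0,0,0.024],
    [4.2,1,-1.1,0,0,0.024],
    [5.4,1.2,-1.1,0,0,0.024],
    [6.2,1.3,-1.1,0,0,0.024],
    [6.4,1.35,-1.1,0,0,0.024],
  ],
)

```text
time_s: 21.0
tcp_pos: [0.5901, 0.0495, 0.2448]
eef_rot: [-90.1, 31.8, -174.5]
contact_force: [0.6, 0.1, -2.9]
gripper_width: 0.0598
```

Request:
drive_tool(
  deltas=[
    [0,0,0,0,0,0],
    [0,0,0,0,0,0],
    [0,0,0,0,0,0],
    [0,0,0,0,0,0],
    [0,0,0,0,0,0],
    [0,0,0,0,0,0],
    [0,0,0,0,0,0],
    [0,0,0,0,0,0],
  ],
)

```text
time_s: 21.67
tcp_pos: [0.5886, 0.0491, 0.2457]
eef_rot: [-90.1, 31.9, -174.5]
contact_force: [-0.7, -0.4, -3.2]
gripper_width: 0.0596
```

```bash
python3 - <<'E'
from meas import *
s=st()
R=Ro.from_euler('xyz',s["eef_rot"],degrees=True).as_matrix(); g=s["tcp_pos"]-.019*R[:,1]; yaw=np.arctan2(R[0,2],-R[1,2])
p0=[*(g[:2]+.029*np.array([np.cos(yaw),np.sin(yaw)])),g[2]-.0308,yaw]; print("pred",np.round(p0,4))
HB["top"]=[((-.02,-W,H),(.01,-W,H)),((-.02,W,H),(.01,W,H))]
measure(p0,"m2")
E
```

```text
t 21.67 tcp [0.5886 0.0491 0.2457] grasp [0.5786 0.0481 0.2619] y [ 0.526  0.053 -0.849] z [ 0.097 -0.995 -0.002] q [ 28.4  -5.6 -47.6  33.6 -21.6  38.5] F [-0.7 -0.4 -3.2] w 0.0596
pred [0.6075 0.0509 0.2311 0.0969]
('top',) rack [0.6998 0.0574 0.     0.0963] bin [168.4905  16.3717   0.2311  -4.8252] n 0 nan
   lip in place frame mm [1.685923e+05 1.589000e+02 2.310000e+01] dyaw -4.922
('side',) rack [0.6945 0.0586 0.     0.0981] bin [ 0.6075  0.0717  0.2311 -0.297 ] n 65 0.67
   lip in place frame mm [-39.1   2.4  23.1] dyaw -0.395
('side', 'top') rack [0.6954 0.0571 0.     0.0997] bin [0.6247 0.0533 0.2311 0.3195] n 103 0.8
   lip in place frame mm [-21.9  14.1  23.1] dyaw 0.22
  return _methods._mean(a, axis=axis, dtype=dtype,
  ret = ret.dtype.type(ret / rcount)
```

View pics/m2.png

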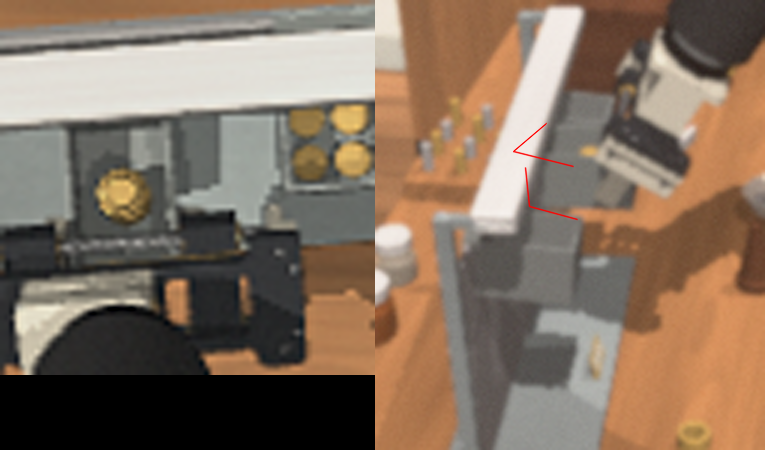

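Request:
drive_tool(
  deltas=[
    [0.5,0.05,0,0,0,0],
    [1,0.1,0,0,0,0],
    [1.6,0.16,0,0,0,0],
    [2.2,0.21,0,0,0,0],
    [2.8,0.27,0,0,0,0],
    [3.3,0.32,0,0,0,0],
    [3.65,0.35,0,0,0,0],
    [3.78,0.37,0,0,0,0],
  ],
)

```text
time_s: 22.43
tcp_pos: [0.6272, 0.0529, 0.2453]
eef_rot: [-90.1, 31.8, -174.5]
contact_force: [-0.1, -0.6, -2.0]
gripper_width: 0.0598
```

Request:
drive_tool(
  deltas=[
    [0,0,0,0,0,0],
    [0,0,0,0,0,0],
    [0,0,0,0,0,0],
    [0,0,0,0,0,0],
    [0,0,0,0,0,0],
    [0,0,0,0,0,0],
    [0,0,0,0,0,0],
    [0,0,0,0,0,0],
  ],
)

```text
time_s: 23.1
tcp_pos: [0.6265, 0.0528, 0.2456]
eef_rot: [-90.1, 31.9, -174.5]
contact_force: [-0.2, -0.9, -3.6]
gripper_width: 0.0597
```

```bash
python3 - <<'E'
from meas import *
s=st()
view("pics/v14.png",{"side":(215,130,315,230),"top":(270,130,345,205)},{"side":4.5,"top":4.5})
E
```

```text
t 23.1 tcp [0.6265 0.0528 0.2456] grasp [0.6165 0.0518 0.2617] y [ 0.525  0.052 -0.849] z [ 0.097 -0.995 -0.002] q [ 26.7  -1.5 -43.3  31.9 -21.   41.6] F [-0.2 -0.9 -3.6] w 0.0597
```

View pics/v14.png

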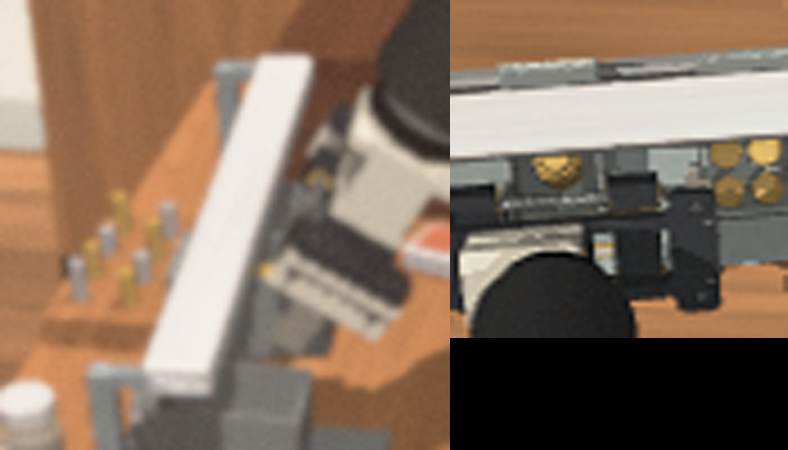

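```bash
python3 - <<'E'
from fit import *
im=imaging.capture("top")
x0,y0,x1,y1=228,136,364,176; k=5.8
c=cv2.resize(im[y0:y1,x0:x1],None,fx=k,fy=k,interpolation=cv2.INTER_CUBIC)[:,:,::-1].copy()
cv2.imwrite("pics/v15a.png",c)
off=np.array([0,-1.0])
# measure lip outer edge row positions for three bins: columns profile
R,t=T([.700,.0574,0,.0965])
g=cv2.GaussianBlur(im,(0,0),.6).astype(float).sum(2)
for y,z in((.12,.268),(0.0,.291),(-.12,.268)):
    out=[]
    for dy in np.linspace(-.02,.02,9):
        best=None
        xs=np.arange(-.012,.025,.0005)
        P=np.array([R@[x,y+dy,z]+t for x in xs]); e=proj("top",P)
        pr=cv2.remap(g.astype(np.float32),np.float32(e[:,0]).reshape(-1,1),np.float32(e[:,1]).reshape(-1,1),cv2.INTER_CUBIC).ravel()
        gr=np.gradient(pr); i=np.abs(gr).argmax(); out.append((xs[i]*1000,gr[i].round()))
    print(y,[round(o[0],1) for o in out],[o[1] for o in out])
E
```

```text
0.12 [np.float64(-9.0), np.float64(-9.0), np.float64(-9.0), np.float64(-8.5), np.float64(-8.5), np.float64(-8.5), np.float64(-9.5), np.float64(-9.0), np.float64(-9.0)] [np.float32(-35.0), np.float32(-33.0), np.float32(-27.0), np.float32(-27.0), np.float32(-28.0), np.float32(-31.0), np.float32(-35.0), np.float32(-36.0), np.float32(-35.0)]
0.0 [np.float64(-12.0), np.float64(-12.0), np.float64(-11.5), np.float64(-12.0), np.float64(3.5), np.float64(4.0), np.float64(4.0), np.float64(4.0), np.float64(-12.0)] [np.float32(-24.0), np.float32(-25.0), np.float32(-25.0), np.float32(-27.0), np.float32(-24.0), np.float32(-25.0), np.float32(-35.0), np.float32(-30.0), np.float32(-23.0)]
-0.12 [np.float64(-9.0), np.float64(-9.0), np.float64(-9.0), np.float64(-9.0), np.float64(-8.5), np.float64(-8.5), np.float64(-8.5), np.float64(-8.5), np.float64(-9.0)] [np.float32(-36.0), np.float32(-39.0), np.float32(-38.0), np.float32(-31.0), np.float32(-28.0), np.float32(-29.0), np.float32(-30.0), np.float32(-32.0), np.float32(-36.0)]
```

View pics/v15a.png

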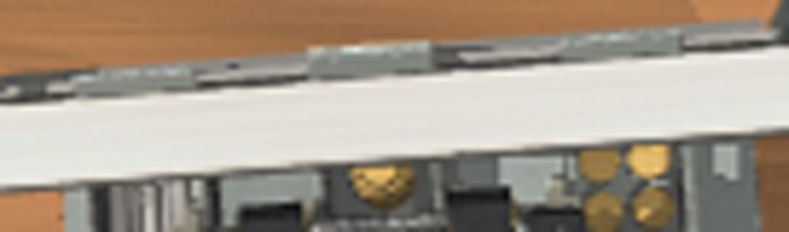

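```bash
python3 - <<'E'
from fit import *
R,t=T([.697,.0574,0,.097])
for z in(.268,.291): print(z,proj("top",[R@[.008,0,z]+t])[0])
ims=[imaging.capture("top").astype(float) for _ in range(3)]
im=np.mean(ims,0)
g=im.sum(2)
def edge(u0,u1,v0,v1):
    o=[]
    for u in range(u0,u1):
        col=im[v0:v1,u]; gr=np.abs(np.diff(col,axis=0)).sum(1)
        o.append((u,np.round(gr).astype(int).tolist()))
    return o
for nm,(u0,u1,c0) in {"L":(244,260,148),"M":(284,301,143),"R":(328,344,141)}.items():
    P=[]
    for u in range(u0,u1):
        vs=np.arange(c0-5,c0+4); col=im[vs,u]   # colour: lip grey-green G>R, wood R>>B
        d=col[:,0]-col[:,2]   # R-B
        # crossing half between wood (above) and grey
        hi=d[:2].mean(); k=np.where(d<hi/2)[0]
        if len(k)and k[0]>0:
            i=k[0]; P.append((u,vs[i-1]+(d[i-1]-hi/2)/(d[i-1]-d[i])))
    P=np.array(P); f=np.polyfit(P[:,0],P[:,1],1); print(nm,np.round(f,3),"row at mid",np.polyval(f,(u0+u1)/2).round(2),(u0+u1)/2,P[:,1].round(1).tolist())
E
```

```text
0.268 [292.64831624 144.32398131]
0.291 [292.07934275 142.6026969 ]
L [-7.30000e-02  1.65168e+02] row at mid 146.72 252.0 [147.3, 147.3, 147.1, 147.1, 147.1, 147.1, 146.8, 146.7, 146.7, 146.6, 146.5, 146.5, 146.4, 146.4, 146.4, 146.2]
M [-6.40000e-02  1.61866e+02] row at mid 143.22 292.5 [143.7, 143.7, 143.7, 143.5, 143.5, 143.5, 143.4, 143.3, 143.3, 143.4, 143.2, 143.1, 143.1, 143.1, 142.7, 142.7, 142.7]
R [-6.8000e-02  1.6331e+02] row at mid 140.46 336.0 [141.0, 141.0, 141.0, 140.7, 140.7, 140.5, 140.5, 140.5, 140.5, 140.4, 140.4, 140.4, 140.2, 140.1, 140.1, 140.1]
```

Request:
drive_tool(
  deltas=[
    [0.1,0.01,0,0,0,0],
    [0.2,0.02,0,0,0,0],
    [0.3,0.03,0,0,0,0],
    [0.3,0.03,0,0,0,0],
    [0.3,0.03,0,0,0,0],
    [0.3,0.03,0,0,0,0],
    [0.3,0.03,0,0,0,0],
    [0.3,0.03,0,0,0,0],
  ],
)

```text
time_s: 24.07
tcp_pos: [0.6295, 0.0531, 0.2456]
eef_rot: [-90.1, 31.9, -174.5]
contact_force: [-0.2, 0.8, -2.1]
gripper_width: 0.0597
```

Request:
drive_tool(
  deltas=[
    [0.05,0.01,0,0,0,0],
    [0.1,0.01,0,0,0,0],
    [0.15,0.02,0,0,0,0],
    [0.2,0.02,0,0,0,0],
    [0.2,0.02,0,0,0,0],
    [0.2,0.02,0,0,0,0],
    [0.2,0.02,0,0,0,0],
    [0.2,0.02,0,0,0,0],
  ],
)

```text
time_s: 24.73
tcp_pos: [0.6315, 0.0533, 0.2455]
eef_rot: [-90.1, 31.9, -174.5]
contact_force: [-0.3, -0.1, -2.4]
gripper_width: 0.0595
```

No contact after 5 mm, so I'll keep creeping in small steps until the bin's wall touches the rail.

Request:
drive_tool(
  deltas=[
    [0.05,0.01,0,0,0,0],
    [0.1,0.01,0,0,0,0],
    [0.15,0.02,0,0,0,0],
    [0.2,0.02,0,0,0,0],
    [0.2,0.02,0,0,0,0],
    [0.2,0.02,0,0,0,0],
    [0.2,0.02,0,0,0,0],
    [0.2,0.02,0,0,0,0],
  ],
)

```text
time_s: 25.4
tcp_pos: [0.6328, 0.0533, 0.2455]
eef_rot: [-90.1, 31.8, -174.5]
contact_force: [-11.1, 0.7, 2.7]
gripper_width: 0.0596
```

Request:
drive_tool(
  deltas=[
    [-0.15,-0.02,0,0,0,0],
    [-0.35,-0.03,0,0,0,0],
    [-0.35,-0.03,-0.2,0,0,0],
    [-0.35,-0.03,-0.4,0,0,0],
    [-0.35,-0.03,-0.7,0,0,0],
    [-0.35,-0.03,-1,0,0,0],
    [-0.35,-0.03,-1.3,0,0,0],
    [-0.35,-0.03,-1.4,0,0,0],
  ],
)

```text
time_s: 26.07
tcp_pos: [0.6297, 0.053, 0.2305]
eef_rot: [-90.1, 31.8, -174.5]
contact_force: [-0.2, -0.2, -3.6]
gripper_width: 0.0598
```

```bash
python3 - <<'E'
from meas import *
st()
E
```

```text
t 26.07 tcp [0.6297 0.053  0.2305] grasp [0.6197 0.052  0.2467] y [ 0.524  0.052 -0.85 ] z [ 0.097 -0.995 -0.001] q [ 25.6  -0.3 -45.2  35.5 -18.   38.6] F [-0.2 -0.2 -3.6] w 0.0598
```

Request:
drive_tool(
  deltas=[
    [0,0,-0.2,0,0,0],
    [0,0,-0.4,0,0,0],
    [0,0,-0.5,0,0,0],
    [0,0,-0.6,0,0,0],
    [0,0,-0.65,0,0,0],
    [0,0,-0.7,0,0,0],
    [0,0,-0.7,0,0,0],
    [0,0,-0.7,0,0,0],
  ],
)

```text
time_s: 26.73
tcp_pos: [0.6301, 0.0532, 0.2247]
eef_rot: [-90.1, 31.9, -174.5]
contact_force: [-0.1, -0.4, -2.5]
gripper_width: 0.0598
```

Request:
drive_tool(
  deltas=[
    [0,0,-0.05,0,0,0],
    [0,0,-0.1,0,0,0],
    [0,0,-0.15,0,0,0],
    [0,0,-0.15,0,0,0],
    [0,0,-0.15,0,0,0],
    [0,0,-0.15,0,0,0],
    [0,0,-0.15,0,0,0],
    [0,0,-0.15,0,0,0],
  ],
)

```text
time_s: 27.4
tcp_pos: [0.63, 0.0532, 0.223]
eef_rot: [-90.1, 31.9, -174.5]
contact_force: [-0.2, -0.5, -3.4]
gripper_width: 0.06
```

```bash
python3 - <<'E'
from meas import *
st()
E
```

```text
t 27.4 tcp [0.63   0.0532 0.223 ] grasp [0.62   0.0522 0.2392] y [ 0.525  0.052 -0.849] z [ 0.097 -0.995 -0.002] q [ 24.8   0.1 -46.6  38.3 -16.2  36.3] F [-0.2 -0.5 -3.4] w 0.06
```

Request:
drive_tool(
  deltas=[
    [0,0,-0.05,0,0,0],
    [0,0,-0.1,0,0,0],
    [0,0,-0.15,0,0,0],
    [0,0,-0.15,0,0,0],
    [0,0,-0.15,0,0,0],
    [0,0,-0.15,0,0,0],
    [0,0,-0.15,0,0,0],
    [0,0,-0.15,0,0,0],
  ],
)

```text
time_s: 28.07
tcp_pos: [0.6306, 0.0535, 0.2225]
eef_rot: [-90.1, 32.0, -174.5]
contact_force: [-2.1, -1.3, 6.3]
gripper_width: 0.06
```

```bash
python3 - <<'E'
from meas import *
st()
im=imaging.capture("top")
c=cv2.resize(im[136:206,250:364],None,fx=6,fy=6,interpolation=cv2.INTER_CUBIC)[:,:,::-1]
cv2.imwrite("pics/v16.png",c)
E
```

```text
t 28.07 tcp [0.6306 0.0535 0.2225] grasp [0.6206 0.0525 0.2386] y [ 0.527  0.053 -0.848] z [ 0.097 -0.995 -0.002] q [ 24.6   0.2 -46.8  38.9 -15.8  35.8] F [-2.1 -1.3  6.3] w 0.06
```

View pics/v16.png

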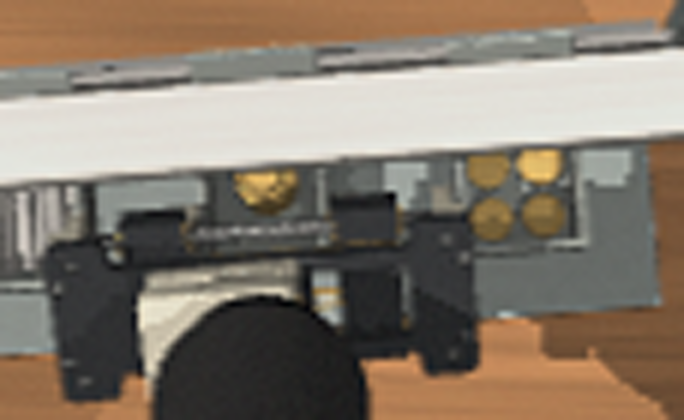

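Request:
drive_tool(
  deltas=[
    [0,0,0.05,0,0,0],
    [0,0,0.1,0,0,0],
    [0,0,0.1,0,0,0],
    [0,0,0.1,0,0,0],
    [0,0,0.1,0,0,0],
    [0,0,0.1,0,0,0],
    [0,0,0.1,0,0,0],
    [0,0,0.1,0,0,0],
  ],
  claw=0.85,
)

```text
time_s: 28.78
tcp_pos: [0.63, 0.0532, 0.2225]
eef_rot: [-90.1, 31.9, -174.5]
contact_force: [-0.2, -0.3, 0.0]
gripper_width: 0.0747
```

```bash
python3 - <<'E'
from meas import *
st()
view("pics/v17.png",{"side":(215,130,315,230),"top":(270,130,345,205)},{"side":4.5,"top":4.5})
E
```

```text
t 28.78 tcp [0.63   0.0532 0.2225] grasp [0.62   0.0522 0.2386] y [ 0.525  0.052 -0.849] z [ 0.097 -0.995 -0.002] q [ 24.7   0.2 -46.7  38.5 -16.   36.1] F [-0.2 -0.3  0. ] w 0.0747
```

View pics/v17.png

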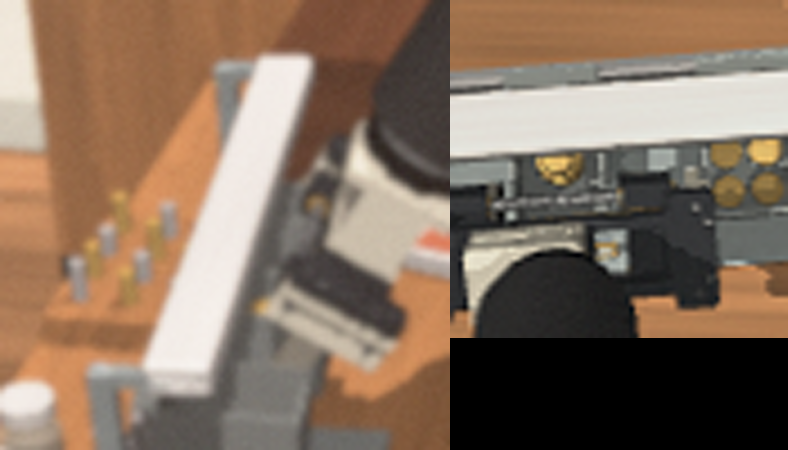

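The bin hangs on its own: the grip force is zero and the lip lines up with its neighbours. Now I'm backing off along the tool axis.

Request:
drive_tool(
  deltas=[
    [-0.3,-0.03,0.4,0,0,0],
    [-0.8,-0.08,1.2,0,0,0],
    [-1.6,-0.16,2.6,0,0,0],
    [-2.6,-0.26,4.2,0,0,0],
    [-3.8,-0.38,6.1,0,0,0],
    [-5,-0.5,8,0,0,0],
    [-6.2,-0.62,9.5,0,0,0],
    [-7.2,-0.7,10.5,0,0,0],
  ],
)

```text
time_s: 29.55
tcp_pos: [0.5574, 0.0465, 0.3299]
eef_rot: [-90.2, 32.0, -174.5]
contact_force: [1.0, 0.7, -0.1]
gripper_width: 0.0748
```

Request:
drive_tool(
  deltas=[
    [-1,0,1,0,0.05,0],
    [-2,0,2,0,0.15,0],
    [-3,0,3,0,0.25,0],
    [-4,0,4,0,0.35,0],
    [-4.5,0,4.5,0,0.4,0],
    [-5,0,5,0,0.4,0],
    [-5,0,5,0,0.4,0],
    [-5,0,5,0,0.4,0],
  ],
)

```text
time_s: 30.22
tcp_pos: [0.5075, 0.0462, 0.3774]
eef_rot: [-92.3, 9.1, -175.3]
contact_force: [-1.3, -0.2, -0.0]
gripper_width: 0.0746
```

```bash
python3 - <<'E'
from meas import *
st()
view("pics/v18.png",{"side":(215,130,365,320),"top":(205,130,430,260)},{"side":2.4,"top":1.9})
for lab in ["bin_c","hung_a_c","hung_b_c","cone_c","sleeve_c","dish_c","rouge_c","collet_c"]:
    for n in("side","top"):
        print(lab,n,[(np.round(x["position"],1).tolist(),round(x["score"],2)) for x in imaging.landmark_of(n,lab)[:3]])
E
```

```text
t 30.22 tcp [0.5075 0.0462 0.3774] grasp [0.5046 0.0452 0.3961] y [ 0.154  0.053 -0.987] z [ 0.089 -0.995 -0.04 ] q [ 28.6  -5.2 -11.7   1.6 -74.2  66. ] F [-1.3 -0.2 -0. ] w 0.0746
bin_c side [([272.7, 201.9], 0.96), ([273.4, 213.0], 0.92), ([321.0, 290.1], 0.41)]
bin_c top [([290.5, 167.2], 0.93), ([353.2, 226.7], 0.29)]
hung_a_c side [([265.9, 223.3], 0.81)]
hung_a_c top [([255.1, 170.8], 0.6)]
hung_b_c side [([277.0, 187.0], 0.64), ([312.0, 185.0], 0.4)]
hung_b_c top [([336.1, 160.6], 0.65), ([291.5, 167.7], 0.45)]
cone_c side [([342.2, 225.5], 0.47)]
cone_c top [([351.8, 230.5], 0.51)]
sleeve_c side [([271.3, 211.1], 0.66), ([322.3, 285.9], 0.58), ([343.0, 223.5], 0.44)]
sleeve_c top [([293.8, 164.5], 0.73), ([440.8, 187.8], 0.54)]
dish_c side [([346.3, 208.4], 0.47), ([341.9, 224.5], 0.34)]
dish_c top [([402.3, 231.1], 0.94)]
rouge_c side [([313.1, 184.5], 0.72), ([260.1, 262.9], 0.64)]
rouge_c top [([444.1, 185.1], 0.6)]
collet_c side [([324.6, 307.7], 0.67), ([307.6, 342.6], 0.61), ([325.9, 301.8], 0.57)]
collet_c top [([205.4, 217.9], 0.64), ([289.9, 166.8], 0.55), ([292.0, 163.8], 0.55)]
```

View pics/v18.png

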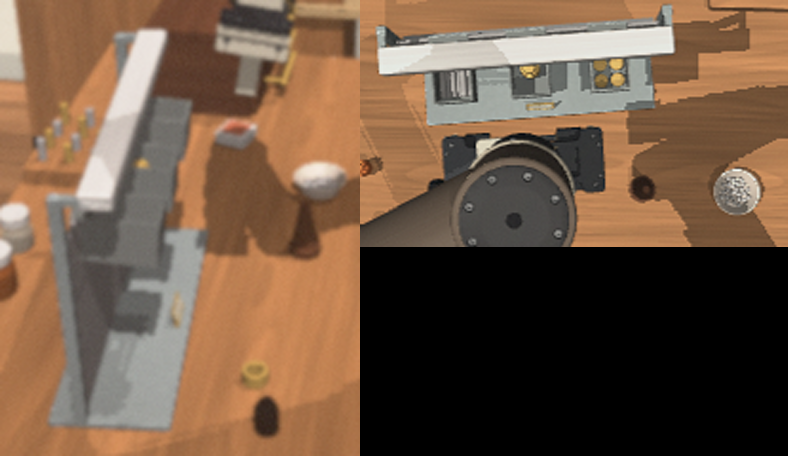

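```bash
python3 - <<'E'
from fit import *
im=np.mean([imaging.capture("top").astype(float) for _ in range(3)],0)
rows=[]
for nm,(u0,u1,c0) in {"L":(244,260,148),"M":(284,301,143),"R":(328,344,141)}.items():
    P=[]
    for u in range(u0,u1):
        vs=np.arange(c0-5,c0+5); d=im[vs,u,0]-im[vs,u,2]; hi=d[:2].mean(); k=np.where(d<hi/2)[0]
        if len(k) and k[0]>0: i=k[0]; P.append((u,vs[i-1]+(d[i-1]-hi/2)/(d[i-1]-d[i])))
    P=np.array(P); f=np.polyfit(P[:,0],P[:,1],1); rows.append((np.polyval(f,(u0+u1)/2),(u0+u1)/2)); print(nm,f[0].round(3),rows[-1])
L,M,R=rows; print("mid minus line px",M[0]-(L[0]+(R[0]-L[0])*(M[1]-L[1])/(R[1]-L[1])))
s=imaging.capture("side"); cv2.imwrite("pics/v19.png",cv2.resize(s[160:250,240:300],None,fx=6,fy=6,interpolation=cv2.INTER_CUBIC)[:,:,::-1])
E
```

```text
L -0.073 (np.float64(146.71563332587357), 252.0)
M -0.07 (np.float64(143.7165061413295), 292.5)
R -0.068 (np.float64(140.46086398440238), 336.0)
mid minus line px 0.01656517652239131
```

View pics/v19.png

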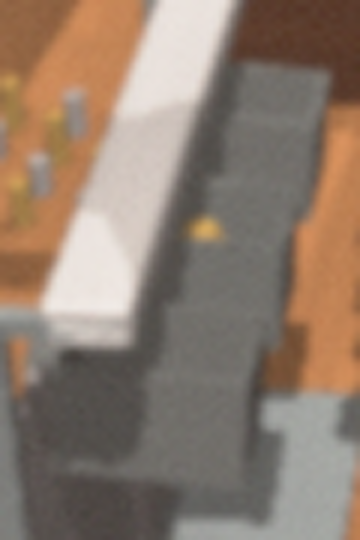

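The lip sits exactly on the line of the two hung lips (0.02 px off), and all three bins hang alike with the collet's nose showing in the middle one. I'm handing in.

```bash
python3 -c "
from plant import r
print(r.close_job(), r.get_state()['time_s'])"
```

```text
the job is handed in; nothing more can be done
the job is handed in; nothing more can be done
```

The collet holder is in the lipped bin, and the bin hangs by its lip on its own in the middle place above the card holder. I handed in at about 31 s; the hand-in gave no verdict.

**How it went:** The arm couldn't reach a leaned grip where the bin first stood. I gripped it upright, turned it about 100° on the bench, and gripped it again with the gripper leaned back 32°. I then moved the bin in under the lamp bar until its wall lightly touched the rail (11 N). I backed off about 3 mm and lowered it until the lip took the load at the expected height.

**Last checks:**
- **Hang:** with the gripper open and clear, the tool force was near zero. Seen from above, the bin's lip is on the line of the two hung lips (0.02 px off) and about 4 mm from the middle along the rail.
- **Collet:** its nose shows inside the bin in both cameras.
- **Other things:** the hung bins' lips did not move. The cone, ring, dish and rouge block look undisturbed and the cone is standing. That is by eye and rough detections, not measured to the 30 mm limit.

**Disagreements:**
- **Rail distance:** the two cameras differed by up to 5 mm on where the rack and bin are. My estimates of the lip's distance to the rail ranged over about 5 mm, which is why I used the touch on the rail instead.
- **Detections:** some of the last ones were wrong, such as the ring being reported inside the bin, so I went by the pictures.

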